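Put the flip sockets back on their clip rail and work the check lever

ROBOT

A 6-joint arm with a two-finger parallel gripper is mounted at the origin on the work surface. World frame = base frame: x ahead of the robot, y to its left, z up, the work surface at z = 0. Lengths are in m, angles in degrees, forces in N, time in s.
With the tool pointing down it reaches from about 0.4 to 0.825 m from the base axis. Payload 7 kg.
Tool frame: the origin (TCP) lies on the front face of the gripper's body, between the roots of the fingers; the fingertips stand 66 mm ahead of it and the grasp point (between the pads) lies 47 mm ahead of it; z points along the fingers, y is the line along which they close (so a half turn about z gives the same grasp; the last joint's range is limited). The gripper opens to 88 mm and grips with 3 to 60 N. Pads are 19 mm wide; open, the fingers measure 130 mm over their backs; the gripper's body (78 mm by 193 mm) begins 47 mm behind the grasp point.
Start: joints at [85.262, 20.546, 0.682, 0, -70.136, -16.507], TCP at [0.245, 0.629, 0.292] pointing down, gripper open.
Joint ranges: [-176.03, 176.03], [-82.01, 121.73], [-58.28, 71.71], [-173.87, 95.51], [-174.79, -0.11], [-173.66, 173.66]. Speed limits (degrees/s): [136.94, 136.94, 172.46, 180, 180, 180].

INTERFACE

Orientations are given as [roll, pitch, yaw] about the fixed x, y, z axes, in that order (R = Rz(yaw) Ry(pitch) Rx(roll)).
In Python, from plant import ctrl gives the robot as it stands.
- The arm moves only by the tool send_rows, never from a script. Its argument "deltas" is a list of rows, each a list of 2 entries, a list of its own where there are three numbers: the shift along the tool's x, y, z each as a share of 800 mm, from -1 to 1, then the turn about the tool's z as a share of 90 degrees, from -1 to 1. A call has exactly 5 rows; each row is the pose to reach, as a shift and turn from the pose commanded when the call began, along the tool's axes at that moment; what a row does not reach only later rows make up. A row lasts 1/12 s, in which the tool goes at most 41.7 mm and 7.16 degrees, less where a joint would pass 70% of its speed; a pose out of reach is approached as far as the arm can. A call with a number of a shift or a turn outside -1 to 1 is refused whole. A call with a gripper value outside its range is refused whole. "gripper" is the opening, from 0 (shut) to 1 (fully open), set as the call begins (left out, the last holds). The fingers move at their own pace and stop on an object; the grip force is fixed at half the most. Time passes only in rows, so rows that repeat a pose let the fingers close, or fill a call up. It gives the time, the measured TCP pose, the force, the opening and the grip force at its end, in the units of the state.
- ctrl.get_obs(): the state, without advancing time (a new reading comes with each control period).
- ctrl.snapshot(name): name is "side" or "top" or "wrist"; returns a dict with "color" (400x640x3 uint8, red, green, blue), "vertical_fov" (degrees; the focal length in pixels is half the picture's height over the tangent of half this angle, whatever the lens; pixels are square), "cx", "cy" (the principal point, pixels), "rvec" (rotation vector, rad) and "tvec" (3), from world to camera coordinates, as OpenCV has them. Camera axes: x right, y down, z forward; pixel columns grow to the right and rows downward; lengths in m; the calibration is good to about 2 mm. A picture is of the moment at which its call begins. There is no depth.
- ctrl.close_job(): hands the job in; it is judged then, once.
Trained networks look in a picture, given as the dict that the camera call returned (one of the last four; its "shot" number tells which), for a name from the list of things; names that differ only in an ending like _2 or _b are one class to them, and where a whole thing is asked for, a point or a joint stands for the part that bears it (a point fixed in the world has none). Each returns a list of dicts, best first, with "conf" (0 to 1); they miss things now and then, are a little off and sometimes report something else, mostly with a low value. They report only what shows in the picture. A call takes as long as a camera call.
- ctrl.boxes_of(picture, thing): "xy" ([column, row] as shares, 0 to 1, of the picture: columns of its width, rows of its height, amid what is visible of it).
- ctrl.cut_out(picture, thing): "pixels" (400x640 bool, what is visible of it) and "xy" ([column, row] as shares, 0 to 1, of the picture: columns of its width, rows of its height, amid what is visible of it).
The state is a dict: "clock": time; "joint_pos": joint angles; "qvel": joint speeds; "tau": joint torques, N m; "tool_pos": TCP position; "orientation": TCP orientation; "force": force on the tool from outside, world axes, zero at the start; "moment": the same for the moment, N m; "opening": finger opening in m; "gripper_force": force on a finger pad.
Only numpy, scipy, OpenCV 4.12 (cv2) and the standard library are available. Lean on these libraries where they do the work, as an engineer would, in place of code of your own. Each camera call takes 0.05 s, during which the arm holds its last target. There are 200 camera calls.

TASK

The repair is finished: put every double-ended socket lying on the bench back on the clip rail in size order, each clicked fully home in the clip of its own colour (smallest at the end far from the lever, largest next to it; the clips of missing sizes stay empty). When they are all on, pull the red lever over to its stop so that the check bar passes over the row, and let it return. Leave the spray can, screwdriver and transformer where they are.

Things in the scene. Friction and masses are not known exactly. Their poses are not given: they have to be found in the camera images.
- rail: Fixed clip rail on a grey stand. Origin on the bench under the middle of the rail bar; y along the rail towards the lever, x across it, away from the robot. Base 115 x 330 x 12 mm, from x = -20 to 95 mm. Aluminium rail bar 16 mm wide, 290 mm long, top at z = 50 mm, with 7 spring clips 40 mm apart; coloured tabs before and behind each clip show which socket belongs there.
- socket_16: Loose steel double-ended socket, white sleeves: two hexagonal heads 16 mm across flats, joined by a round neck 12 mm in diameter and 24 mm long; 46 mm long overall, about 50 g. Lies on a flat at the start, centre 8 mm up. Origin at its centre, x along its length; either way round is right. May be absent.
- socket_19: Loose steel double-ended socket, yellow sleeves: two hexagonal heads 19 mm across flats, joined by a round neck 12 mm in diameter and 24 mm long; 49 mm long overall, about 75 g. Lies on a flat at the start, centre 9.5 mm up. Origin at its centre, x along its length; either way round is right. May be absent.
- socket_22: Loose steel double-ended socket, orange sleeves: two hexagonal heads 22 mm across flats, joined by a round neck 12 mm in diameter and 24 mm long; 52 mm long overall, about 100 g. Lies on a flat at the start, centre 11 mm up. Origin at its centre, x along its length; either way round is right. May be absent.
- socket_25: Loose steel double-ended socket, red sleeves: two hexagonal heads 25 mm across flats, joined by a round neck 12 mm in diameter and 24 mm long; 55 mm long overall, about 125 g. Lies on a flat at the start, centre 12.5 mm up. Origin at its centre, x along its length; either way round is right. May be absent.
- socket_28: Loose steel double-ended socket, green sleeves: two hexagonal heads 28 mm across flats, joined by a round neck 12 mm in diameter and 24 mm long; 58 mm long overall, about 150 g. Lies on a flat at the start, centre 14 mm up. Origin at its centre, x along its length; either way round is right. May be absent.
- socket_31: Loose steel double-ended socket, blue sleeves: two hexagonal heads 31 mm across flats, joined by a round neck 12 mm in diameter and 24 mm long; 61 mm long overall, about 175 g. Lies on a flat at the start, centre 15.5 mm up. Origin at its centre, x along its length; either way round is right. May be absent.
- socket_34: Loose steel double-ended socket, black sleeves: two hexagonal heads 34 mm across flats, joined by a round neck 12 mm in diameter and 24 mm long; 64 mm long overall, about 200 g. Lies on a flat at the start, centre 17 mm up. Origin at its centre, x along its length; either way round is right. May be absent.
- clip_1 (a point): Clip of the 16 mm (white) socket, at the end far from the lever: where its centre lies when home, 56 mm up. The socket lies across the rail (its x along the rail's x), a head on each side of the bar. Two sprung lips, 6 mm above this point, 7 mm apart, 16 mm long, part as the neck is pushed straight down (8 to 15 N) and snap over it. A socket only resting on the lips is 12 mm higher.
- clip_2 (a point): Clip of the 19 mm (yellow) socket: where its centre lies when home, 56 mm up. The socket lies across the rail (its x along the rail's x), a head on each side of the bar. Two sprung lips, 6 mm above this point, 7 mm apart, 16 mm long, part as the neck is pushed straight down (8 to 15 N) and snap over it. A socket only resting on the lips is 12 mm higher.
- clip_3 (a point): Clip of the 22 mm (orange) socket: where its centre lies when home, 56 mm up. The socket lies across the rail (its x along the rail's x), a head on each side of the bar. Two sprung lips, 6 mm above this point, 7 mm apart, 16 mm long, part as the neck is pushed straight down (8 to 15 N) and snap over it. A socket only resting on the lips is 12 mm higher.
- clip_4 (a point): Clip of the 25 mm (red) socket: where its centre lies when home, 56 mm up. The socket lies across the rail (its x along the rail's x), a head on each side of the bar. Two sprung lips, 6 mm above this point, 7 mm apart, 16 mm long, part as the neck is pushed straight down (8 to 15 N) and snap over it. A socket only resting on the lips is 12 mm higher.
- clip_5 (a point): Clip of the 28 mm (green) socket: where its centre lies when home, 56 mm up. The socket lies across the rail (its x along the rail's x), a head on each side of the bar. Two sprung lips, 6 mm above this point, 7 mm apart, 16 mm long, part as the neck is pushed straight down (8 to 15 N) and snap over it. A socket only resting on the lips is 12 mm higher.
- clip_6 (a point): Clip of the 31 mm (blue) socket: where its centre lies when home, 56 mm up. The socket lies across the rail (its x along the rail's x), a head on each side of the bar. Two sprung lips, 6 mm above this point, 7 mm apart, 16 mm long, part as the neck is pushed straight down (8 to 15 N) and snap over it. A socket only resting on the lips is 12 mm higher.
- clip_7 (a point): Clip of the 34 mm (black) socket, next to the lever: where its centre lies when home, 56 mm up. The socket lies across the rail (its x along the rail's x), a head on each side of the bar. Two sprung lips, 6 mm above this point, 7 mm apart, 16 mm long, part as the neck is pushed straight down (8 to 15 N) and snap over it. A socket only resting on the lips is 12 mm higher.
- lever (a joint): Sprung lever at the rail's +y end with a red check bar that rests behind the clips. 0 at rest, 1.5 rad at its stop; grows as the knob is pulled to the rail's -x side (to the robot) and down. The bar then clears seated sockets by 5 mm but fouls on one not clicked home. 1 to 7 N at the knob; let go, it springs back to 0.
- lever_knob (a point): Centre of the lever's red drum-shaped knob, 28 mm in diameter and 26 mm long along the rail's y (flat ends to pinch), on a 10 mm thick stem, 115 mm from the hinge axis; at rest 146 mm above the bench and leaning 0.25 rad back (to the rail's +x), at the stop 71 mm above the bench. Turns with the lever.
- lever_hinge (a point): Point on the lever's hinge axis (parallel to the rail's y) in the plane in which the knob swings: 35 mm above the bench, 65 mm behind the rail bar (+x), 195 mm from the rail's middle along y.
- spray_can: Bystander: blue spray can standing up, 52 mm in diameter, 160 mm tall. Origin under its centre.
- screwdriver: Bystander: screwdriver with an orange handle lying on the bench.
- transformer: Bystander: small heavy transformer, 75 x 85 x 58 mm. Origin under its centre.

How it is judged:
By the outcome, as a careful person would: the job done as asked, in the order asked, and still so for the second after the job is handed in, with the robot touching nothing.
Of socket_16, socket_19, socket_22, socket_25, socket_28, socket_31, socket_34 only 5 to 7 are there at a start; the rules pass over those that are not, and their reading is None.
At some moment in a run one of socket_16, socket_19, socket_22, socket_25, socket_28, socket_31, socket_34 may be knocked a few centimetres aside while the robot is not near it.
Once in a run the grip may slacken for a moment while it holds something.
It also fails if it takes over 210 s, if anything falls off the work surface, if the arm or the gripper's body presses on something with over 40 N, if the wrist force passes 120 N, or if a joint passes its speed limit or range.

## Working session

There is one attempt and no reset: what is moved stays moved. The work goes in short steps, Python scripts to look and compute and a tool call to move; the robot and the scene stay as the last step left them, time stands still between calls to the robot, and variables do not carry over. Pictures are saved under pics/ and viewed, at most 17 in all, crops included, and the job is handed in when it is done.

Besides the shell and the picture viewer there is one more tool, called after "Call:" as name([rows], argument=value, ...), one row to a line, values as JSON. send_rows: Moves the arm, as the interface text tells. Shift numbers are shares of 800 mm and turn numbers shares of 90 degrees, none past 1 either way. Its arguments: {"type":"object","properties":{"deltas":{"type":"array","items":{"type":"array"}},"gripper":{"type":"number"}},"required":["deltas"]}

```bash
ls; mkdir -p pics; python3 - <<'E'
from plant import ctrl
import cv2,numpy as np
print(ctrl.get_obs())
for n in("top","side"):
    p=ctrl.snapshot(n); cv2.imwrite(f"pics/{n}0.png",p["color"][...,::-1])
    print(n,p["vertical_fov"],p["cx"],p["cy"],p["rvec"],p["tvec"])
    for t in["rail","lever_knob","spray_can","screwdriver","transformer"]+[f"socket_{k}" for k in(16,19,22,25,28,31,34)]:
        print(t,[(round(d["conf"],2),np.round(np.array(d["xy"])*[640,400],1).tolist()) for d in ctrl.boxes_of(p,t)][:3])
E
```

```text
pics
{'clock': 0.0, 'joint_pos': array([ 8.52616786e+01,  2.05901728e+01,  6.33300351e-01, -1.97031001e-02,
       -7.01352949e+01, -1.65055320e+01]), 'qvel': array([-0.10923484, -0.09152774,  0.10920827,  0.00931458, -0.00585227,
       -0.0835891 ]), 'tau': array([-1.44530886e-04, -5.82714021e+01,  2.93043727e+01,  6.99717969e+00,
        6.93194437e-03, -1.75071955e-04]), 'tool_pos': array([0.24447332, 0.62876111, 0.29123456]), 'orientation': array([ 1.79906368e+02, -8.42902574e-03, -2.12505565e+01]), 'force': array([-0.54432157, -0.25406335, -0.0141718 ]), 'moment': array([0.02758829, 0.0031508 , 0.02707979]), 'gripper_force': 0.0, 'opening': 0.08749554516159012}
top 48.49151753738294 324.1917720814525 202.8911083490063 [ 2.22639324 -2.16392423  0.07066927] [-0.00292744  0.58518309  1.31241203]
rail [(0.85, [362.0, 191.2]), (0.38, [241.3, 253.5])]
lever_knob [(0.9, [349.2, 181.4]), (0.28, [362.4, 193.1])]
spray_can [(0.9, [465.8, 191.0]), (0.57, [362.0, 195.5])]
screwdriver [(0.72, [394.9, 138.5])]
transformer [(0.94, [184.7, 200.8])]
socket_16 [(0.73, [363.1, 263.5]), (0.53, [29
[... 749 characters left out ...]
.96, [389.4, 109.6])]
screwdriver [(0.86, [311.3, 134.8])]
transformer [(0.84, [212.8, 340.3]), (0.25, [335.9, 182.5])]
socket_16 [(0.72, [406.5, 217.6]), (0.67, [430.6, 174.6]), (0.66, [318.5, 326.3])]
socket_19 [(0.72, [406.5, 217.6]), (0.67, [430.6, 174.6]), (0.66, [318.5, 326.3])]
socket_22 [(0.72, [406.5, 217.6]), (0.67, [430.6, 174.6]), (0.66, [318.5, 326.3])]
socket_25 [(0.72, [406.5, 217.6]), (0.67, [430.6, 174.6]), (0.66, [318.5, 326.3])]
socket_28 [(0.72, [406.5, 217.6]), (0.67, [430.6, 174.6]), (0.66, [318.5, 326.3])]
socket_31 [(0.72, [406.5, 217.6]), (0.67, [430.6, 174.6]), (0.66, [318.5, 326.3])]
socket_34 [(0.72, [406.5, 217.6]), (0.67, [430.6, 174.6]), (0.66, [318.5, 326.3])]
```

View pics/top0.png

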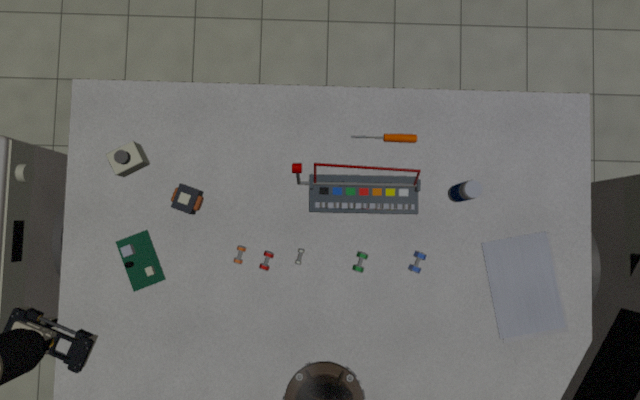

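View pics/side0.png

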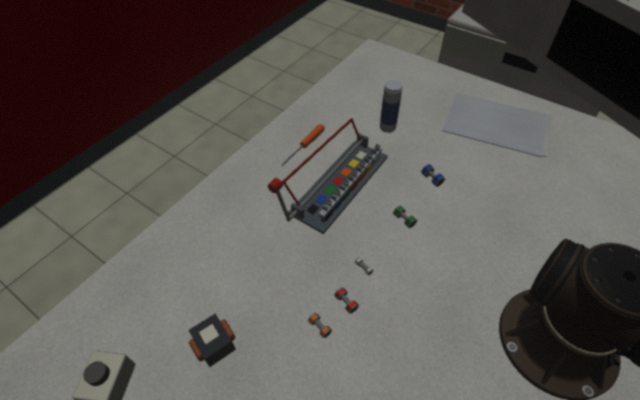

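The top view shows five sockets in a row: orange (239,255), red (266,260), white (299,256), green (360,262) and blue (417,262). There is no yellow or black one. The rail is at about (363,195), with its lever to the left, which is world +y. The side view agrees.

```bash
cat > h.py <<'E'
from plant import ctrl
import cv2,numpy as np
from scipy.spatial.transform import Rotation as Ro
W=np.array([640,400]); SZ=(16,19,22,25,28,31,34)
HUE={22:(6,14),25:(0,5),28:(45,85),31:(100,125),19:(20,32)}
def cam(p):
    R=cv2.Rodrigues(np.array(p["rvec"]))[0]; f=200/np.tan(np.radians(p["vertical_fov"]/2))
    return R,np.array(p["tvec"]).ravel(),f
def ray(p,uv):
    R,t,f=cam(p); d=R.T@np.array([(uv[0]-p["cx"])/f,(uv[1]-p["cy"])/f,1]); return -R.T@t,d
def onz(p,uv,z):
    o,d=ray(p,uv); return o+d*(z-o[2])/d[2]
def proj(p,X):
    R,t,f=cam(p); c=R@np.asarray(X)+t; return np.array([p["cx"]+f*c[0]/c[2],p["cy"]+f*c[1]/c[2]])
def tri(ps,uvs):
    A=np.zeros((3,3));b=np.zeros(3)
    for p,u in zip(ps,uvs):
        o,d=ray(p,u); d=d/np.linalg.norm(d); M=np.eye(3)-np.outer(d,d); A+=M;b+=M@o
    return np.linalg.solve(A,b)
def kind(img,m):
    hsv=cv2.cvtColor(img,cv2.COLOR_RGB2HSV)[m]; s=hsv[(hsv[:,1]>110)&(hsv[:,2]>40)]
    if len(s)<0.12*len(hsv): return 16
    h=np.median((s[:,0].astype(int)+10)%180)-10
    return min(HUE,key=lambda k:abs(np.mean(HUE[k])-h))
def sockets(p,minconf=.3):
    """{size: (x,y,yaw_deg of length axis,conf)}; mask centroid/PCA dropped on plane z=s/2"""
    out={}
    for d in ctrl.cut_out(p,"socket_16"):
        m=d["pixels"]
        if d["conf"]<minconf or m.sum()<20: continue
        k=kind(p["color"],m); ys,xs=np.nonzero(m)
        P=np.array([onz(p,(x,y),k/2000)[:2] for x,y in zip(xs,ys)])
        r=cv2.minAreaRect((P*1e3).astype(np.float32)); w,v=np.linalg.eigh(np.cov(P.T)); a=v[:,1]
        c=P.mean(0)
        out.setdefault(k,(round(c[0],4),round(c[1],4),round((np.degrees(np.arctan2(a[1],a[0]))+90)%180-90,1),round(d["conf"],2),np.round(r[1],0).tolist()))
    return out
def go(xy,z,yaw):
    """print shift (shares of 800mm) in tool axes and turn share from measured pose to TCP xy,z,yaw"""
    o=ctrl.get_obs(); R=Ro.from_euler("xyz",o["orientation"],degrees=True).as_matrix()
    y=np.radians(o["orientation"][2]); R=np.array([[np.cos(y),np.sin(y),0],[np.sin(y),-np.cos(y),0],[0,0,-1]])
    d=R.T@(np.array([xy[0],xy[1],z])-o["tool_pos"]); t=-((yaw-o["orientation"][2]+180)%360-180)
    print("GO shift",np.round(d/.8,4).tolist(),"turn",round(t/90,4),"| rows",round(np.linalg.norm(d)/.0417,1),round(abs(t)/7.16,1),"pos",np.round(o["tool_pos"],4),round(o["orientation"][2],2),"t",o["clock"],"op",o["opening"],"F",np.round(o["force"],1))
E
python3 - <<'E'
from h import *
for n in("top","side"):
    p=ctrl.snapshot(n)
    for k,v in sockets(p).items(): print(n,k,v)
p=ctrl.snapshot("top"); q=ctrl.snapshot("side")
print("knob",tri([p,q],[np.array(ctrl.boxes_of(c,"lever_knob")[0]["xy"])*W for c in(p,q)]))
for u in[(403,192.5),(324,191)]: print("tab",onz(p,u,.03))
for u in[(419,171),(315,165)]: print("bar",onz(p,u,.1))
for n,X in(("can","spray_can"),("trafo","transformer")): print(n,onz(p,np.array(ctrl.boxes_of(p,X)[0]["xy"])*W,.05))
go((.5,0),.35,-90)
w=ctrl.snapshot("wrist");R,t,f=cam(w);print("wristcam pos",-R.T@t,"fwd",R[2],"right",R[0],w["vertical_fov"])
cv2.imwrite("pics/bar.png",cv2.resize(q["color"][100:240,250:450,::-1],None,fx=4,fy=4,interpolation=cv2.INTER_CUBIC))
E
```

```text
top 22 (np.float64(0.4233), np.float64(0.2607), np.float64(-11.8), 0.65, [22.0, 52.0])
top 16 (np.float64(0.424), np.float64(0.0833), np.float64(-12.8), 0.62, [19.0, 44.0])
top 25 (np.float64(0.4101), np.float64(0.1807), np.float64(-18.4), 0.53, [30.0, 59.0])
top 31 (np.float64(0.4174), np.float64(-0.2671), np.float64(-19.4), 0.52, [37.0, 62.0])
side 25 (np.float64(0.407), np.float64(0.1815), np.float64(-18.0), 0.81, [30.0, 61.0])
side 22 (np.float64(0.4252), np.float64(0.2614), np.float64(-15.0), 0.77, [25.0, 57.0])
side 16 (np.float64(0.4171), np.float64(-0.1035), np.float64(-20.4), 0.55, [37.0, 72.0])
side 31 (np.float64(0.4191), np.float64(-0.2697), np.float64(-24.5), 0.47, [40.0, 74.0])
knob [ 0.6919579  -0.04315548  0.06021065]
tab [ 0.62190214 -0.21943199  0.03      ]
tab [0.61959438 0.01536776 0.03      ]
bar [ 0.67800394 -0.25069448  0.1       ]
bar [0.68643861 0.04313699 0.1       ]
can [ 0.62789071 -0.39968265  0.05      ]
trafo [0.58220578 0.40905628 0.05      ]
GO shift [0.5825, 0.6172, -0.0723] turn 0.7639 | rows 16.3 9.6 pos [0.2446 0.6291 0.2921] -21.24 t 1.8 op 0.0873672091921211 F [-0.1 -0.1  0.5]
wristcam pos [0.31084149 0.6032949  0.38558404] fwd [-0.24078186  0.09402529 -0.96601415] right [-3.63120344e-01 -9.31742230e-01 -1.80685037e-04] 70.82821367615276
```

View pics/bar.png

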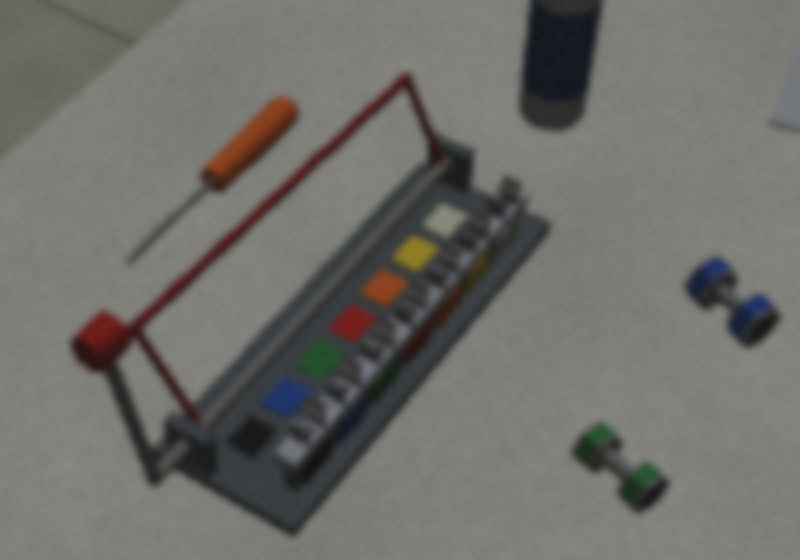

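The crop shows the lever's red bar and knob leaning back behind the rail, and the coloured tabs running black to white from the lever end. I'm moving above the rail for a close look.

Call:
send_rows([
  [[0.036, 0.035, -0.0022], 0],
  [[0.072, 0.07, -0.0044], 0],
  [[0.108, 0.105, -0.0066], 0],
  [[0.144, 0.14, -0.0088], 0],
  [[0.18, 0.175, -0.011], 0],
])

```text
clock: 2.27
tool_pos: [0.3284, 0.4447, 0.3011]
orientation: [-180.0, -0.0, -21.2]
force: [1.7, -0.6, 0.7]
opening: 0.0879
gripper_force: 0.0
```

Call:
send_rows([
  [[0.036, 0.035, -0.0022], 0],
  [[0.072, 0.07, -0.0044], 0],
  [[0.108, 0.105, -0.0066], 0],
  [[0.144, 0.14, -0.0088], 0],
  [[0.18, 0.175, -0.011], 0],
])

```text
clock: 2.68
tool_pos: [0.4119, 0.2619, 0.3103]
orientation: [-179.9, -0.0, -21.2]
force: [1.6, 1.1, -0.0]
opening: 0.0877
gripper_force: 0.0
```

Call:
send_rows([
  [[0.036, 0.035, -0.0022], 0],
  [[0.072, 0.07, -0.0044], 0],
  [[0.108, 0.105, -0.0066], 0],
  [[0.144, 0.14, -0.0088], 0],
  [[0.18, 0.175, -0.011], 0],
])

```text
clock: 3.1
tool_pos: [0.4954, 0.0792, 0.3192]
orientation: [-179.9, -0.0, -21.2]
force: [1.0, 1.3, -0.2]
opening: 0.0877
gripper_force: 0.0
```

Call:
send_rows([
  [[0.036, 0.035, -0.0022], 0],
  [[0.072, 0.07, -0.0044], 0],
  [[0.108, 0.105, -0.0066], 0],
  [[0.144, 0.14, -0.0088], 0],
  [[0.18, 0.175, -0.011], 0],
])

```text
clock: 3.52
tool_pos: [0.579, -0.1037, 0.3277]
orientation: [-180.0, -0.0, -21.2]
force: [1.3, 1.4, -0.3]
opening: 0.0876
gripper_force: 0.0
```

Call:
send_rows([
  [[0, 0, 0], 0.078],
  [[0, 0, 0], 0.156],
  [[0, 0, 0], 0.234],
  [[0, 0, 0], 0.312],
  [[0, 0, 0], 0.38],
])

```text
clock: 3.93
tool_pos: [0.5785, -0.1019, 0.3274]
orientation: [180.0, -0.0, -55.8]
force: [0.6, -0.4, 0.1]
opening: 0.0876
gripper_force: 0.0
```

Call:
send_rows([
  [[0, 0, 0], 0.078],
  [[0, 0, 0], 0.156],
  [[0, 0, 0], 0.234],
  [[0, 0, 0], 0.312],
  [[0, 0, 0], 0.384],
])

```text
clock: 4.35
tool_pos: [0.5785, -0.1016, 0.3274]
orientation: [-180.0, 0.0, -90.4]
force: [-0.0, -0.8, -0.8]
opening: 0.0877
gripper_force: 0.0
```

```bash
python3 - <<'E'
from h import *
go((.58,-.1),.33,-90); print(ctrl.get_obs()["joint_pos"])
w=ctrl.snapshot("wrist"); cv2.imwrite("pics/w1.png",w["color"][...,::-1])
R,t,f=cam(w);print("wristcam pos",-R.T@t,"right",R[0],"down",R[1])
print(sockets(w))
p=ctrl.snapshot("top");q=ctrl.snapshot("side")
for a,b in(((419,171),(351.75,118.75)),((315,165),(283.75,181.25))): print("bar",tri([p,q],[a,b]))
E
```

```text
GO shift [-0.002, -0.0019, -0.0032] turn -0.004 | rows 0.1 0.1 pos [ 0.5785 -0.1016  0.3274] -90.36 t 4.35 op 0.08771259629792816 F [-0.  -0.8 -0.8]
[ 9.10056497e+00  1.11328865e+01 -7.63914835e+00 -2.81197035e-04
 -7.12180357e+01 -9.46081925e+00]
wristcam pos [ 0.57970324 -0.17157376  0.42087492] right [-9.99974661e-01  7.11838808e-03  8.03550726e-05] down [0.00689726 0.96599299 0.25847623]
{31: (np.float64(0.4174), np.float64(-0.2667), np.float64(-19.8), 0.96, [38.0, 70.0]), 28: (np.float64(0.4131), np.float64(-0.0966), np.float64(-15.2), 0.77, [35.0, 72.0]), 25: (np.float64(0.6812), np.float64(-0.1226), np.float64(-89.2), 0.74, [404.0, 86.0]), 16: (np.float64(0.445), np.float64(0.0828), np.float64(-63.4), 0.38, [10.0, 22.0])}
bar [ 0.67734092 -0.25012062  0.10322234]
bar [0.68664689 0.04368731 0.10474865]
```

View pics/w1.png

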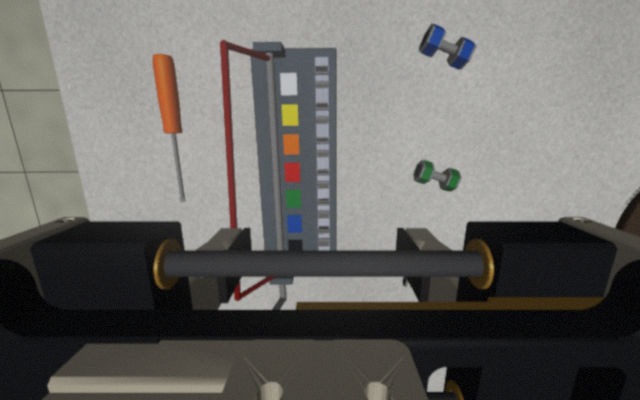

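The wrist view shows the rail from the white tab (289,83) to black (295,247). The clips run along column 321, and the check bar is at columns 225–235.

```bash
python3 - <<'E'
from h import *
w=ctrl.snapshot("wrist")
img=w["color"]; hsv=cv2.cvtColor(img,cv2.COLOR_RGB2HSV)
seeds={1:(289,83),2:(290,115),3:(291,145),4:(292,172),5:(293,199),6:(294,223)}
g=cv2.GaussianBlur(img,(3,3),0).astype(int)
pts={}
for k,(u,v) in seeds.items():
    d=np.abs(g-g[v,u]).sum(2)<70
    roi=np.zeros_like(d); roi[v-15:v+16,u-16:u+17]=1
    n,l,s,c=cv2.connectedComponentsWithStats((d&roi).astype(np.uint8)); i=l[v,u]
    pts[k]=c[i]; print(k,s[i],c[i])
for z in(.0125,.03,.05):
    P=np.array([onz(w,pts[k],z)[:2] for k in pts]); a=np.polyfit(list(pts),P,1); print(z,"pitch",np.linalg.norm(a[0]),"yaw",np.degrees(np.arctan2(-a[0][0],a[0][1])),"tab4",a[0]*4+a[1],"res",np.abs(P-np.outer(list(pts),a[0])-a[1]).max())
cv2.imwrite("pics/w1c.png",cv2.resize(img[40:260,215:345,::-1],None,fx=2.7,fy=2.7,interpolation=cv2.INTER_CUBIC))
for n,u,z in(("frontfar",(336,48),.012),("backfar",(255,47),.012)): print(n,onz(w,u,z))
E
```

```text
1 [282  73  15  21 311] [289.04501608  83.00321543]
2 [283 105  15  20 294] [290.0952381 114.4047619]
3 [284 134  15  20 297] [291.02356902 143.53198653]
4 [285 163  15  18 266] [292.  171.5]
5 [285 189  17  19 305] [292.58032787 198.00983607]
6 [286 214  16  19 286] [293.57692308 223.18531469]
0.0125 pitch 0.04017084724687401 yaw 0.33180485525281067 tab4 [ 0.62611972 -0.10403999] res 0.00029949960346153937
0.03 pitch 0.038449313818439565 yaw 0.3318048552528271 tab4 [ 0.624162   -0.10693358] res 0.0002866644602047552
0.05 pitch 0.0364818470430859 yaw 0.33180485525292047 tab4 [ 0.6219246  -0.11024055] res 0.0002719957250540417
frontfar [ 0.56394195 -0.26798761  0.012     ]
backfar [ 0.67043088 -0.26883756  0.012     ]
```

View pics/w1c.png

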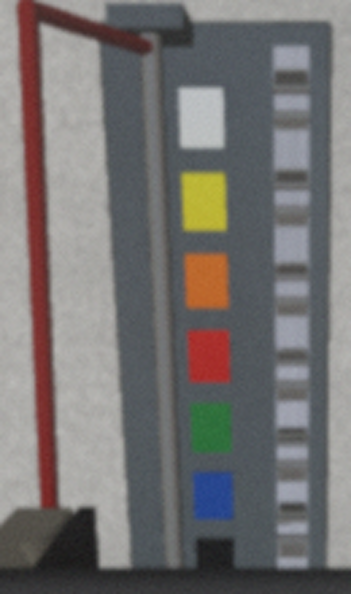

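Call:
send_rows([
  [[-0.02, 0.042, 0.02], 0.033],
  [[-0.04, 0.083, 0.039], 0.065],
  [[-0.06, 0.124, 0.058], 0.098],
  [[-0.08, 0.166, 0.077], 0.13],
  [[-0.1, 0.207, 0.097], 0.163],
])

```text
clock: 5.02
tool_pos: [0.4115, -0.0214, 0.2491]
orientation: [-180.0, 0.0, -104.7]
force: [0.2, 1.0, 0.3]
opening: 0.0877
gripper_force: 0.0
```

```bash
cat >> h.py <<'E'
def look(k,tip):
    """wrist look at socket k, then the move to grasp it with the tips at height tip"""
    for i in range(2):
        w=ctrl.snapshot("wrist"); s=sockets(w); print({a:[float(c) for c in b[:4]]+b[4] for a,b in s.items()})
        if k in s: break
    if k in s: go(s[k][:2],tip+.066,s[k][2]-90)
E
python3 - <<'E'
from h import *
look(28,.005)
E
```

```text
{28: [0.4156, -0.0976, -17.9, 0.72, 34.0, 61.0]}
GO shift [0.0894, -0.0344, 0.2202] turn 0.0371 | rows 4.6 0.5 pos [ 0.4069 -0.0215  0.2471] -104.56 t 5.1167 op 0.08785670121376991 F [0.9 0.5 0.6]
```

Call:
send_rows([
  [[0.03, -0.01, 0.04], 0.037],
  [[0.06, -0.02, 0.08], 0.037],
  [[0.089, -0.034, 0.12], 0.037],
  [[0.089, -0.034, 0.12], 0.037],
  [[0.089, -0.034, 0.12], 0.037],
])

```text
clock: 5.53
tool_pos: [0.4205, -0.0985, 0.1523]
orientation: [179.8, -0.1, -108.0]
force: [0.2, -0.0, 0.6]
opening: 0.0878
gripper_force: 0.0
```

```bash
python3 - <<'E'
from h import *
go((.4156,-.0976),.071,-107.9); print(ctrl.get_obs()["qvel"].round(1))
ctrl.snapshot("side");go((.4156,-.0976),.071,-107.9)
w=ctrl.snapshot("wrist"); cv2.imwrite("pics/w2.png",w["color"][...,::-1]); go((.4156,-.0976),.071,-107.9)
E
```

```text
GO shift [0.0008, 0.0061, 0.1016] turn -0.0012 | rows 2.0 0.0 pos [ 0.4205 -0.0985  0.1523] -108.01 t 5.5333 op 0.0878093370603529 F [ 0.2 -0.   0.6]
[ 1.8 -3.   2.1  0.6 -1.3 -1.7]
GO shift [0.002, 0.007, 0.1033] turn -0.0008 | rows 2.0 0.0 pos [ 0.4214 -0.0978  0.1536] -107.97 t 5.5833 op 0.08751954744302531 F [0.2 0.3 0.8]
GO shift [0.0029, 0.0075, 0.1043] turn -0.0005 | rows 2.0 0.0 pos [ 0.422  -0.0972  0.1544] -107.94 t 5.6333 op 0.08741523259671992 F [-0.   0.6  0.6]
```

View pics/w2.png

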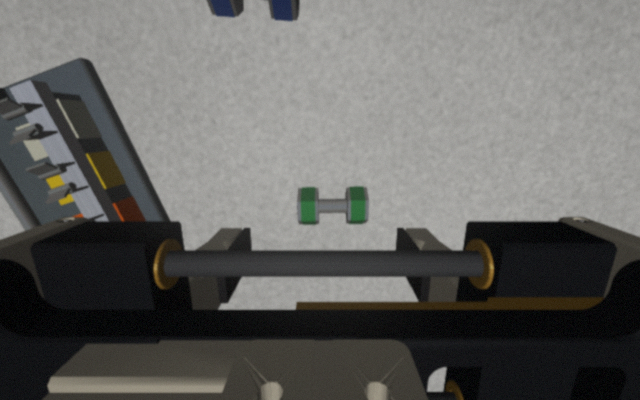

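The socket is at (333,205), just ahead of and between the fingertips, which show at columns 205–430.

Call:
send_rows([
  [[0, 0, 0], 0],
  [[0, 0, 0], 0],
  [[0, 0, 0], 0],
  [[0, 0, 0], 0],
  [[0, 0, 0], 0],
])

```text
clock: 6.05
tool_pos: [0.4215, -0.097, 0.1543]
orientation: [-179.9, 0.0, -108.0]
force: [-0.0, -0.6, 0.5]
opening: 0.0874
gripper_force: 0.0
```

```bash
python3 - <<'E'
from h import *
look(28,.005);print(ctrl.get_obs()["tool_pos"])
w=ctrl.snapshot("wrist")
for u in(315,323,331): print(onz(w,(u,80),.05), onz(w,(u,180),.05)) if 0 else None
E
```

```text
{28: [0.4151, -0.0972, -16.2, 0.94, 34.0, 62.0], 31: [0.4222, -0.2552, -19.7, 0.9, 12.0, 66.0]}
GO shift [0.0025, 0.0073, 0.1038] turn -0.0197 | rows 2.0 0.2 pos [ 0.4213 -0.0971  0.154 ] -107.98 t 6.15 op 0.08763153681350425 F [-0.1 -0.1 -0. ]
[ 0.42128643 -0.09711452  0.15402227]
```

Call:
send_rows([
  [[0.0025, 0.0073, 0.04], -0.02],
  [[0.0025, 0.0073, 0.08], -0.02],
  [[0.0025, 0.0073, 0.104], -0.02],
  [[0.0025, 0.0073, 0.104], -0.02],
  [[0.0025, 0.0073, 0.104], -0.02],
])

```text
clock: 6.62
tool_pos: [0.4146, -0.0976, 0.0702]
orientation: [179.9, -0.1, -106.2]
force: [-0.2, 0.5, 0.2]
opening: 0.0876
gripper_force: 0.0
```

Call:
send_rows([
  [[0, 0, 0], 0],
  [[0, 0, 0], 0],
  [[0, 0, 0], 0],
  [[0, 0, 0], 0],
  [[0, 0, 0], 0],
], gripper=0.5)

```text
clock: 7.03
tool_pos: [0.4153, -0.0974, 0.0712]
orientation: [-179.9, 0.0, -106.2]
force: [-0.8, 0.0, 0.9]
opening: 0.0596
gripper_force: 0.6
```

Call:
send_rows([
  [[0, 0, 0], 0],
  [[0, 0, 0], 0],
  [[0, 0, 0], 0],
  [[0, 0, 0], 0],
  [[0, 0, 0], 0],
])

```text
clock: 7.45
tool_pos: [0.4151, -0.0974, 0.0711]
orientation: [-180.0, 0.0, -106.2]
force: [-2.4, 1.1, 8.6]
opening: 0.0574
gripper_force: 30.0
```

Call:
send_rows([
  [[0, 0, -0.04], 0],
  [[0, 0, -0.09], 0],
  [[0, 0, -0.14], 0],
  [[0, 0, -0.17], 0],
  [[0, 0, -0.17], 0],
])

```text
clock: 7.87
tool_pos: [0.4176, -0.0972, 0.212]
orientation: [-179.5, 0.2, -106.1]
force: [0.7, -0.5, -2.3]
opening: 0.0579
gripper_force: 30.0
```

```bash
python3 - <<'E'
from h import *
w=ctrl.snapshot("wrist"); print(sockets(w,.2).keys(), "grip",ctrl.get_obs()["gripper_force"])
p=ctrl.snapshot("top"); print({a:b[:4] for a,b in sockets(p).items()})
go((.584,-.064),.21,-89.67)
E
```

```text
dict_keys([28, 31, 16]) grip 29.999766019172966
{22: (np.float64(0.4252), np.float64(0.2608), np.float64(-12.7), 0.65), 25: (np.float64(0.625), np.float64(-0.0966), np.float64(88.2), 0.64), 31: (np.float64(0.4195), np.float64(-0.2697), np.float64(-17.9), 0.63), 16: (np.float64(0.4238), np.float64(0.084), np.float64(-13.8), 0.47)}
GO shift [-0.0995, -0.1921, -0.0054] turn -0.1839 | rows 4.2 2.3 pos [ 0.4142 -0.0975  0.2057] -106.23 t 8.0667 op 0.05772831677710413 F [-0.8  0.4 -1.6]
```

```bash
python3 - <<'E'
from h import *
w=ctrl.snapshot("wrist"); cv2.imwrite("pics/w3.png",w["color"][...,::-1])
R=np.array([[-9.99974661e-01,7.11838808e-03,8.03550726e-05],[0.00689726,0.96599299,0.25847623],[0,0,0]]);R[2]=np.cross(R[0],R[1])
o=np.array([0.57970324,-0.17157376,0.42087492]); v=dict(w); v["rvec"]=cv2.Rodrigues(R)[0]; v["tvec"]=-R@o
print(w["cx"],w["cy"])
c=lambda x,y:(215+x/2.7,40+y/2.7)
print("tab4 chk",onz(v,(292,171.5),.0125))
for y in(60,145,240,410,540):
    x=291.5+(y-60)*(1.5/480)
    print(y,onz(v,c(x,y),.05))
for n,(a,b) in{1:(77,117),2:(177,214),3:(270,305),4:(356,387),5:(435,467),6:(508,545)}.items(): print("clip",n,[onz(v,c(291.5,y),.058)[:2].round(4).tolist() for y in(a,b)],onz(v,c(291.5,(a+b)/2),.058)[:2].round(4))
E
```

```text
323.26080824059727 199.09269167341404
tab4 chk [ 0.62592958 -0.10446362  0.0125    ]
60 [ 0.5795215 -0.2434486  0.05     ]
145 [ 0.57966388 -0.20767813  0.05      ]
240 [ 0.57983247 -0.16532275  0.05      ]
410 [ 0.58016212 -0.08250093  0.05      ]
540 [ 0.58044194 -0.01220144  0.05      ]
clip 1 [[0.5796, -0.235], [0.5797, -0.2186]] [ 0.5796 -0.2269]
clip 2 [[0.5799, -0.1932], [0.58, -0.1771]] [ 0.5799 -0.1852]
clip 3 [[0.5802, -0.1518], [0.5803, -0.1356]] [ 0.5803 -0.1437]
clip 4 [[0.5805, -0.1112], [0.5806, -0.0959]] [ 0.5805 -0.1036]
clip 5 [[0.5808, -0.0717], [0.5809, -0.0551]] [ 0.5808 -0.0634]
clip 6 [[0.5811, -0.0332], [0.5812, -0.0129]] [ 0.5811 -0.0231]
```

View pics/w3.png

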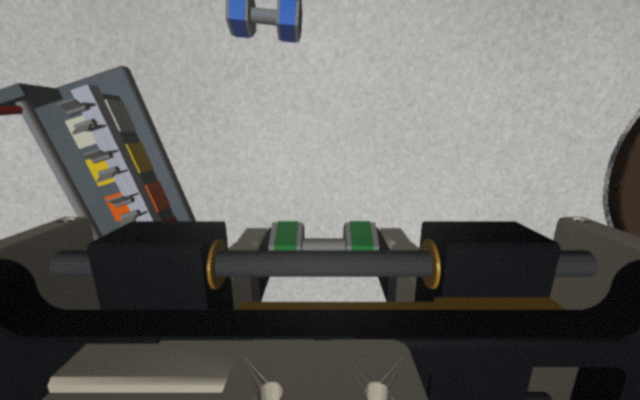

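The held green socket shows between the pads at rows 220–250. Its grip is good, so I carry it over clip 5.

Call:
send_rows([
  [[-0.02, -0.038, 0], -0.045],
  [[-0.04, -0.076, 0], -0.09],
  [[-0.06, -0.114, 0], -0.135],
  [[-0.08, -0.152, 0], -0.18],
  [[-0.0986, -0.1878, 0], -0.18],
])

```text
clock: 8.53
tool_pos: [0.5825, -0.0633, 0.2044]
orientation: [179.8, -0.0, -89.8]
force: [1.1, 0.3, -1.7]
opening: 0.0574
gripper_force: 30.0
```

Call:
send_rows([
  [[0, 0, 0], 0],
  [[0, 0, 0], 0],
  [[0, 0, 0], 0],
  [[0, 0, 0], 0],
  [[0, 0, 0], 0],
])

```text
clock: 8.95
tool_pos: [0.5804, -0.0638, 0.2063]
orientation: [180.0, -0.0, -90.0]
force: [0.6, 0.1, -1.5]
opening: 0.0579
gripper_force: 30.0
```

```bash
python3 - <<'E'
from h import *
w=ctrl.snapshot("wrist"); cv2.imwrite("pics/w4.png",w["color"][...,::-1])
go((.5805,-.0638),.135,-90); print(ctrl.get_obs()["gripper_force"])
for k in range(1,6): print(k,proj(w,(.5805,-.1038+(k-4)*.04,.056)).round(1))
E
```

```text
GO shift [-0.0, 0.0001, 0.0895] turn -0.0002 | rows 1.7 0.0 pos [ 0.5806 -0.0638  0.2066] -90.02 t 9.0 op 0.05752138616224589 F [-0.5 -0.7 -1.3]
29.999772110022604
1 [324.9   0.4]
2 [324.9  58.5]
3 [324.9 111.4]
4 [324.9 159.8]
5 [324.9 204.3]
```

View pics/w4.png

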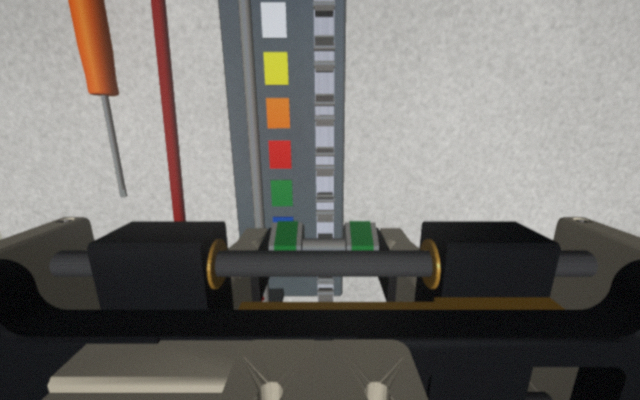

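Clip gaps project where expected (column 325; rows 58, 111 and 160), so I press straight down.

Call:
send_rows([
  [[0, 0, 0.035], 0],
  [[0, 0, 0.07], 0],
  [[0, 0, 0.09], 0],
  [[0, 0, 0.096], 0],
  [[0, 0, 0.096], 0],
])

```text
clock: 9.42
tool_pos: [0.5804, -0.0638, 0.129]
orientation: [179.9, -0.0, -90.0]
force: [0.8, -0.2, -1.4]
opening: 0.0579
gripper_force: 30.0
```

Call:
send_rows([
  [[0, 0, 0.005], 0],
  [[0, 0, 0.01], 0],
  [[0, 0, 0.015], 0],
  [[0, 0, 0.02], 0],
  [[0, 0, 0.022], 0],
])

```text
clock: 9.83
tool_pos: [0.582, -0.0636, 0.1129]
orientation: [-179.9, 0.0, -90.0]
force: [-0.4, -0.4, 12.7]
opening: 0.058
gripper_force: 30.0
```

Call:
send_rows([
  [[0, 0, 0], 0],
  [[0, 0, 0], 0],
  [[0, 0, 0], 0],
  [[0, 0, 0], 0],
  [[0, 0, 0], 0],
])

```text
clock: 10.25
tool_pos: [0.5821, -0.0636, 0.113]
orientation: [-179.9, -0.0, -90.0]
force: [1.1, -0.5, 6.7]
opening: 0.0578
gripper_force: 30.0
```

Call:
send_rows([
  [[0, 0, 0.002], 0],
  [[0, 0, 0.004], 0],
  [[0, 0, 0.004], 0],
  [[0, 0, 0.004], 0],
  [[0, 0, 0.004], 0],
])

```text
clock: 10.67
tool_pos: [0.5821, -0.0636, 0.1126]
orientation: [-179.8, -0.0, -89.9]
force: [-7.9, 1.6, 32.2]
opening: 0.0579
gripper_force: 30.0
```

Call:
send_rows([
  [[0, 0, 0], 0],
  [[0, 0, 0], 0],
  [[0, 0, 0], 0],
  [[0, 0, 0], 0],
  [[0, 0, 0], 0],
], gripper=0.85)

```text
clock: 11.08
tool_pos: [0.581, -0.0636, 0.1084]
orientation: [179.9, -0.0, -90.0]
force: [-0.8, -0.9, 0.8]
opening: 0.0745
gripper_force: 0.0
```

Call:
send_rows([
  [[0, 0, -0.03], 0],
  [[0, 0, -0.07], 0],
  [[0, 0, -0.12], 0],
  [[0, 0, -0.15], 0],
  [[0, 0, -0.15], 0],
])

```text
clock: 11.5
tool_pos: [0.5839, -0.0635, 0.2349]
orientation: [-179.5, 0.0, -90.0]
force: [1.1, 0.3, 0.5]
opening: 0.0745
gripper_force: 0.0
```

```bash
python3 - <<'E'
from h import *
w=ctrl.snapshot("wrist");q=ctrl.snapshot("side");p=ctrl.snapshot("top")
a=cv2.resize(q["color"][130:240,280:400,::-1],None,fx=4,fy=4,interpolation=cv2.INTER_CUBIC); b=cv2.resize(w["color"][60:320,220:400,::-1],None,fx=1.69,fy=1.69)[:440]
b=cv2.copyMakeBorder(b,0,440-b.shape[0],0,0,cv2.BORDER_CONSTANT)
cv2.imwrite("pics/c1.png",np.hstack([a,b]))
print(ctrl.boxes_of(p,"socket_28")[:0],{k:[float(x) for x in v[:4]] for k,v in sockets(p).items()})
go((.412,-.195),.16,-110)
E
```

```text
[] {31: [0.4175, -0.2688, -27.5, 0.61], 16: [0.4304, 0.0814, -9.9, 0.39]}
GO shift [0.1642, 0.2107, 0.0844] turn 0.222 | rows 5.4 2.8 pos [ 0.5806 -0.0637  0.2275] -90.02 t 11.75 op 0.07476057378655494 F [ 0.1 -0.  -0.4]
```

View pics/c1.png

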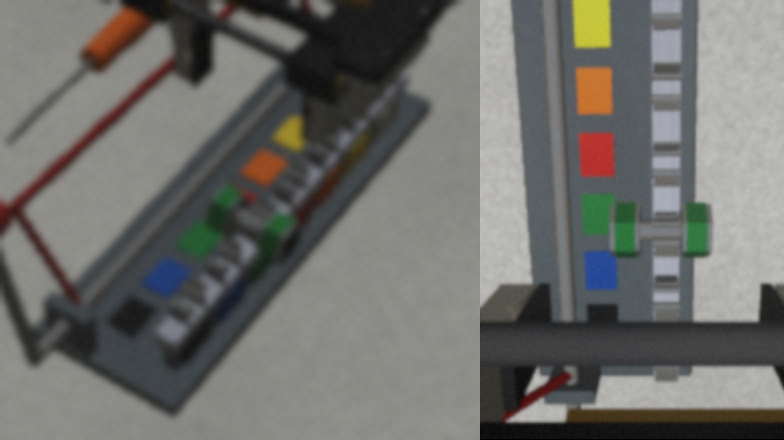

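The crop shows the green socket seated across the rail at its clip, between the green and blue tabs as expected in this view. Next is blue.

Call:
send_rows([
  [[0.025, 0.02, 0], 0],
  [[0.05, 0.04, 0], 0],
  [[0.075, 0.06, 0], 0],
  [[0.1, 0.08, 0], 0],
  [[0.128, 0.102, 0.02], 0],
], gripper=1)

```text
clock: 12.17
tool_pos: [0.5002, -0.1667, 0.2141]
orientation: [-179.9, -0.0, -89.9]
force: [0.5, -1.0, 0.4]
opening: 0.0876
gripper_force: 0.0
```

Call:
send_rows([
  [[0.03, 0.025, 0.02], 0.055],
  [[0.06, 0.05, 0.04], 0.11],
  [[0.09, 0.075, 0.06], 0.165],
  [[0.128, 0.102, 0.07], 0.222],
  [[0.128, 0.102, 0.07], 0.222],
])

```text
clock: 12.58
tool_pos: [0.4126, -0.2707, 0.1535]
orientation: [179.6, -0.0, -110.5]
force: [-0.3, 1.0, -0.5]
opening: 0.0874
gripper_force: 0.0
```

Call:
send_rows([
  [[0, 0, 0], 0],
  [[0, 0, 0], 0],
  [[0, 0, 0], 0],
  [[0, 0, 0], 0],
  [[0, 0, 0], 0],
])

```text
clock: 13.0
tool_pos: [0.4188, -0.2677, 0.1571]
orientation: [-180.0, 0.0, -109.9]
force: [0.1, -0.2, 0.7]
opening: 0.0876
gripper_force: 0.0
```

```bash
python3 - <<'E'
from h import *
look(31,.006);p=ctrl.snapshot("top");print({k:[float(x) for x in v[:4]] for k,v in sockets(p).items()})
E
```

```text
{31: [0.4192, -0.2669, -21.2, 0.86, 37.0, 65.0]}
GO shift [-0.0014, -0.0003, 0.1064] turn 0.0144 | rows 2.0 0.2 pos [ 0.4186 -0.2678  0.1571] -109.91 t 13.1 op 0.08782549156082306 F [-1.1  0.5 -0.3]
{28: [0.5867, -0.0665, -4.8, 0.68], 25: [0.4116, 0.1805, -16.1, 0.55], 22: [0.7911, -0.2111, -89.2, 0.51], 16: [0.4241, 0.0838, -14.9, 0.4]}
```

Call:
send_rows([
  [[-0.0014, 0, 0.04], 0.0144],
  [[-0.0014, 0, 0.08], 0.0144],
  [[-0.0014, 0, 0.106], 0.0144],
  [[-0.0014, 0, 0.1064], 0.0144],
  [[-0.0014, 0, 0.1064], 0.0144],
])

```text
clock: 13.62
tool_pos: [0.418, -0.2672, 0.0713]
orientation: [179.8, -0.0, -111.3]
force: [0.7, -0.3, 0.4]
opening: 0.0878
gripper_force: 0.0
```

Call:
send_rows([
  [[0, 0, 0], 0],
  [[0, 0, 0], 0],
  [[0, 0, 0], 0],
  [[0, 0, 0], 0],
  [[0, 0, 0], 0],
], gripper=0.5)

```text
clock: 14.03
tool_pos: [0.4187, -0.2674, 0.0727]
orientation: [-179.9, 0.0, -111.3]
force: [-0.2, 1.9, 7.0]
opening: 0.0611
gripper_force: 30.0
```

Call:
send_rows([
  [[0, 0, 0], 0],
  [[0, 0, 0], 0],
  [[0, 0, 0], 0],
  [[0, 0, 0], 0],
  [[0, 0, 0], 0],
])

```text
clock: 14.45
tool_pos: [0.4188, -0.2674, 0.0727]
orientation: [-179.9, 0.0, -111.3]
force: [-1.6, 1.8, 7.0]
opening: 0.0608
gripper_force: 30.0
```

Call:
send_rows([
  [[0, 0, -0.04], 0],
  [[0, 0, -0.09], 0],
  [[0, 0, -0.14], 0],
  [[0, 0, -0.17], 0],
  [[0, 0, -0.17], 0],
])

```text
clock: 14.87
tool_pos: [0.4209, -0.2682, 0.2137]
orientation: [-179.4, 0.0, -111.2]
force: [1.5, 0.4, -1.2]
opening: 0.0607
gripper_force: 30.0
```

Call:
send_rows([
  [[-0.036, -0.008, 0], 0],
  [[-0.072, -0.016, 0], 0],
  [[-0.108, -0.024, 0], 0],
  [[-0.144, -0.032, 0], 0],
  [[-0.178, -0.039, 0], 0],
])

```text
clock: 15.28
tool_pos: [0.4995, -0.1446, 0.2074]
orientation: [180.0, 0.0, -111.3]
force: [-1.0, -0.2, -1.7]
opening: 0.0605
gripper_force: 30.0
```

Call:
send_rows([
  [[-0.045, -0.01, 0], -0.06],
  [[-0.09, -0.02, 0], -0.12],
  [[-0.135, -0.03, 0], -0.18],
  [[-0.178, -0.039, 0], -0.235],
  [[-0.178, -0.039, 0], -0.235],
])

```text
clock: 15.7
tool_pos: [0.5831, -0.0202, 0.2071]
orientation: [-179.9, 0.0, -89.6]
force: [0.7, -0.6, -1.5]
opening: 0.0611
gripper_force: 30.0
```

Call:
send_rows([
  [[0, 0, 0], 0],
  [[0, 0, 0], 0],
  [[0, 0, 0], 0],
  [[0, 0, 0], 0],
  [[0, 0, 0], 0],
])

```text
clock: 16.12
tool_pos: [0.5796, -0.0254, 0.208]
orientation: [-180.0, 0.0, -90.2]
force: [-0.8, -0.4, -1.3]
opening: 0.0607
gripper_force: 30.0
```

```bash
python3 - <<'E'
from h import *
go((.5807,-.0238),.130,-90)
w=ctrl.snapshot("wrist"); cv2.imwrite("pics/w5.png",w["color"][...,::-1])
for d in ctrl.cut_out(w,"socket_31"):
    ys,xs=np.nonzero(d["pixels"]); print(round(d["conf"],2),kind(w["color"],d["pixels"]),xs.min(),xs.max(),ys.min(),ys.max())
for k in(4,5): print(k,proj(w,(.5805,-.1038+(k-4)*.04,.056)).round(1))
E
```

```text
GO shift [-0.002, -0.0014, 0.0975] turn -0.0023 | rows 1.9 0.0 pos [ 0.5796 -0.0254  0.208 ] -90.21 t 16.1167 op 0.060666104266294506 F [-0.8 -0.4 -1.3]
0.83 28 285 356 142 180
0.7 31 265 383 219 251
4 [323.7 113.4]
5 [323.9 161.4]
```

Call:
send_rows([
  [[-0.002, -0.0014, 0.035], -0.0023],
  [[-0.002, -0.0014, 0.07], -0.0023],
  [[-0.002, -0.0014, 0.09], -0.0023],
  [[-0.002, -0.0014, 0.0975], -0.0023],
  [[-0.002, -0.0014, 0.0975], -0.0023],
])

```text
clock: 16.63
tool_pos: [0.5803, -0.0235, 0.1285]
orientation: [179.8, -0.0, -90.0]
force: [0.5, 0.6, -1.4]
opening: 0.0609
gripper_force: 30.0
```

Call:
send_rows([
  [[0, 0, 0.005], 0],
  [[0, 0, 0.01], 0],
  [[0, 0, 0.015], 0],
  [[0, 0, 0.02], 0],
  [[0, 0, 0.0235], 0],
])

```text
clock: 17.05
tool_pos: [0.5821, -0.0232, 0.1127]
orientation: [-179.8, -0.0, -89.9]
force: [-12.5, 1.2, 42.2]
opening: 0.0608
gripper_force: 30.0
```

Call:
send_rows([
  [[0, 0, 0], 0],
  [[0, 0, 0.001], 0],
  [[0, 0, 0.002], 0],
  [[0, 0, 0.002], 0],
  [[0, 0, 0.002], 0],
])

```text
clock: 17.47
tool_pos: [0.5821, -0.0231, 0.1128]
orientation: [-179.8, -0.0, -89.9]
force: [-6.4, -2.3, 21.3]
opening: 0.0607
gripper_force: 30.0
```

Call:
send_rows([
  [[0, 0, 0], 0],
  [[0, 0, 0], 0],
  [[0, 0, 0], 0],
  [[0, 0, 0], 0],
  [[0, 0, 0], 0],
], gripper=0.85)

```text
clock: 17.88
tool_pos: [0.5811, -0.0229, 0.1093]
orientation: [180.0, -0.0, -89.9]
force: [0.7, 0.5, -0.1]
opening: 0.0742
gripper_force: 0.0
```

Call:
send_rows([
  [[0, 0, -0.03], 0],
  [[0, 0, -0.07], 0],
  [[0, 0, -0.12], 0],
  [[0, 0, -0.15], 0],
  [[0, 0, -0.15], 0],
])

```text
clock: 18.3
tool_pos: [0.5838, -0.0227, 0.2355]
orientation: [-179.5, 0.1, -89.9]
force: [0.8, 0.3, -0.3]
opening: 0.0749
gripper_force: 0.0
```

Call:
send_rows([
  [[-0.025, 0.021, 0], 0],
  [[-0.05, 0.042, 0], 0],
  [[-0.075, 0.063, 0], 0],
  [[-0.1, 0.084, 0], 0],
  [[-0.128, 0.106, 0.02], 0],
], gripper=1)

```text
clock: 18.72
tool_pos: [0.4969, 0.0804, 0.2155]
orientation: [-179.8, 0.1, -89.9]
force: [1.2, 1.5, -0.5]
opening: 0.0876
gripper_force: 0.0
```

Call:
send_rows([
  [[-0.03, 0.025, 0.02], 0.05],
  [[-0.06, 0.05, 0.04], 0.1],
  [[-0.09, 0.075, 0.06], 0.15],
  [[-0.128, 0.106, 0.074], 0.189],
  [[-0.128, 0.106, 0.074], 0.189],
])

```text
clock: 19.13
tool_pos: [0.4076, 0.1844, 0.1523]
orientation: [179.9, -0.1, -107.0]
force: [0.2, -0.6, -0.5]
opening: 0.0876
gripper_force: 0.0
```

Call:
send_rows([
  [[0, 0, 0], 0],
  [[0, 0, 0], 0],
  [[0, 0, 0], 0],
  [[0, 0, 0], 0],
  [[0, 0, 0], 0],
])

```text
clock: 19.55
tool_pos: [0.4119, 0.1808, 0.1544]
orientation: [-180.0, 0.0, -107.0]
force: [0.4, 0.6, 0.2]
opening: 0.0874
gripper_force: 0.0
```

```bash
python3 - <<'E'
from h import *
look(25,.005);p=ctrl.snapshot("top");print({k:[float(x) for x in v[:4]] for k,v in sockets(p).items()})
q=ctrl.snapshot("side");cv2.imwrite("pics/c2.png",np.hstack([cv2.resize(q["color"][120:240,270:390,::-1],None,fx=3.3,fy=3.3,interpolation=cv2.INTER_CUBIC),cv2.resize(p["color"][150:230,290:370,::-1],(396,396),interpolation=cv2.INTER_CUBIC)]))
E
```

```text
{25: [0.4121, 0.182, -18.4, 0.86, 30.0, 59.0], 22: [0.4269, 0.2633, -16.7, 0.81, 26.0, 55.0], 16: [0.5913, -0.0371, -4.3, 0.69, 7.0, 21.0]}
GO shift [-0.0014, -0.0001, 0.1042] turn 0.0153 | rows 2.0 0.2 pos [0.4117 0.1809 0.1544] -107.03 t 19.65 op 0.08747776452535902 F [ 0.6  0.4 -0.2]
{31: [0.5832, -0.0236, 1.3, 0.65], 28: [0.5851, -0.0664, -0.5, 0.64], 16: [0.423, 0.0835, -15.6, 0.41]}
```

View pics/c2.png

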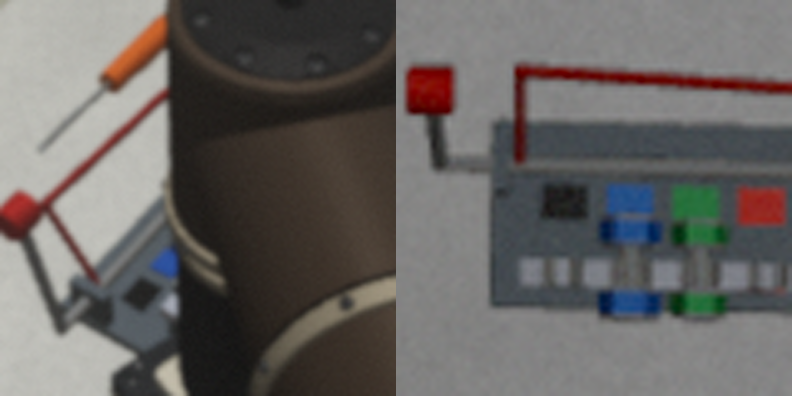

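The crop shows blue and green seated side by side in line with their own tabs. Next is red, to clip 4.

Call:
send_rows([
  [[-0.0014, 0, 0.04], 0.0153],
  [[-0.0014, 0, 0.08], 0.0153],
  [[-0.0014, 0, 0.104], 0.0153],
  [[-0.0014, 0, 0.1042], 0.0153],
  [[-0.0014, 0, 0.1042], 0.0153],
])

```text
clock: 20.22
tool_pos: [0.4113, 0.1822, 0.0704]
orientation: [179.9, -0.2, -108.3]
force: [-0.5, 1.0, -0.1]
opening: 0.0878
gripper_force: 0.0
```

Call:
send_rows([
  [[0, 0, 0], 0],
  [[0, 0, 0], 0],
  [[0, 0, 0], 0],
  [[0, 0, 0], 0],
  [[0, 0, 0], 0],
], gripper=0.45)

```text
clock: 20.63
tool_pos: [0.4118, 0.1829, 0.0716]
orientation: [-180.0, 0.1, -108.3]
force: [-0.3, -0.9, -0.0]
opening: 0.0598
gripper_force: 0.0
```

Call:
send_rows([
  [[0, 0, 0], 0],
  [[0, 0, 0], 0],
  [[0, 0, 0], 0],
  [[0, 0, 0], 0],
  [[0, 0, 0], 0],
])

```text
clock: 21.05
tool_pos: [0.4118, 0.1829, 0.0714]
orientation: [-180.0, 0.0, -108.3]
force: [-2.4, 0.7, 6.9]
opening: 0.0549
gripper_force: 30.0
```

Call:
send_rows([
  [[0, 0, -0.04], 0],
  [[0, 0, -0.09], 0],
  [[0, 0, -0.14], 0],
  [[0, 0, -0.17], 0],
  [[0, 0, -0.17], 0],
])

```text
clock: 21.47
tool_pos: [0.4135, 0.1843, 0.2124]
orientation: [-179.7, 0.5, -108.3]
force: [0.6, 1.2, -1.5]
opening: 0.0547
gripper_force: 30.0
```

Call:
send_rows([
  [[0.03, -0.034, 0], 0],
  [[0.06, -0.068, 0], 0],
  [[0.09, -0.102, 0], 0],
  [[0.12, -0.136, 0], 0],
  [[0.136, -0.156, 0], 0],
])

```text
clock: 21.88
tool_pos: [0.4965, 0.0376, 0.2064]
orientation: [180.0, -0.0, -108.4]
force: [-0.1, 0.1, -1.7]
opening: 0.0546
gripper_force: 30.0
```

Call:
send_rows([
  [[0.034, -0.039, 0], -0.05],
  [[0.068, -0.078, 0], -0.1],
  [[0.102, -0.117, 0], -0.15],
  [[0.136, -0.156, 0], -0.204],
  [[0.136, -0.156, 0], -0.204],
])

```text
clock: 22.3
tool_pos: [0.5825, -0.1076, 0.2056]
orientation: [180.0, -0.1, -89.8]
force: [1.4, -0.1, 0.1]
opening: 0.0545
gripper_force: 30.0
```

Call:
send_rows([
  [[0, 0, 0], 0],
  [[0, 0, 0], 0],
  [[0, 0, 0], 0],
  [[0, 0, 0], 0],
  [[0, 0, 0], 0],
])

```text
clock: 22.72
tool_pos: [0.5799, -0.1013, 0.2072]
orientation: [-180.0, 0.0, -89.9]
force: [-0.4, -0.5, -0.9]
opening: 0.0551
gripper_force: 30.0
```

```bash
cat >> h.py <<'E'
def over(k):
    go((.5805,-.1036+(k-4)*.04),.130,-90)
    w=ctrl.snapshot("wrist")
    for d in ctrl.cut_out(w,"socket_31"):
        ys,xs=np.nonzero(d["pixels"]); print(round(d["conf"],2),kind(w["color"],d["pixels"]),xs.min(),xs.max(),ys.min(),ys.max())
    p=ctrl.snapshot("top");print({k:[float(x) for x in v[:4]] for k,v in sockets(p).items()})
E
python3 -c "
from h import *
over(4)"
```

```text
GO shift [0.0029, -0.0007, 0.0965] turn 0.0015 | rows 1.9 0.0 pos [ 0.5799 -0.1013  0.2072] -89.87 t 22.7167 op 0.05510050812873955 F [-0.4 -0.5 -0.9]
0.67 31 288 355 277 300
{22: [0.4253, 0.2619, -15.1, 0.56]}
```

Call:
send_rows([
  [[0.0029, -0.0007, 0.035], 0],
  [[0.0029, -0.0007, 0.07], 0],
  [[0.0029, -0.0007, 0.09], 0],
  [[0.0029, -0.0007, 0.0965], 0],
  [[0.0029, -0.0007, 0.0965], 0],
])

```text
clock: 23.33
tool_pos: [0.5803, -0.1045, 0.1289]
orientation: [179.9, -0.0, -89.9]
force: [0.3, -0.3, -0.9]
opening: 0.0548
gripper_force: 30.0
```

Call:
send_rows([
  [[0, 0, 0.005], 0],
  [[0, 0, 0.01], 0],
  [[0, 0, 0.015], 0],
  [[0, 0, 0.02], 0],
  [[0, 0, 0.021], 0],
])

```text
clock: 23.75
tool_pos: [0.582, -0.1037, 0.1139]
orientation: [-179.8, 0.1, -89.9]
force: [0.2, 3.1, -2.0]
opening: 0.0548
gripper_force: 30.0
```

Call:
send_rows([
  [[0, 0, 0], 0],
  [[0, 0, 0.001], 0],
  [[0, 0, 0.002], 0],
  [[0, 0, 0.002], 0],
  [[0, 0, 0.002], 0],
])

```text
clock: 24.17
tool_pos: [0.5819, -0.1039, 0.1135]
orientation: [-179.8, 0.0, -89.9]
force: [-2.7, 8.0, 11.9]
opening: 0.0547
gripper_force: 30.0
```

Call:
send_rows([
  [[0, 0, 0], 0],
  [[0, 0, 0.001], 0],
  [[0, 0, 0.002], 0],
  [[0, 0, 0.002], 0],
  [[0, 0, 0.002], 0],
])

```text
clock: 24.58
tool_pos: [0.582, -0.1039, 0.1134]
orientation: [-179.8, 0.0, -89.9]
force: [-7.4, 8.7, 25.5]
opening: 0.0553
gripper_force: 30.0
```

Call:
send_rows([
  [[0, 0, 0], 0],
  [[0, 0, 0], 0],
  [[0, 0, 0], 0],
  [[0, 0, 0], 0],
  [[0, 0, 0], 0],
], gripper=0.85)

```text
clock: 25.0
tool_pos: [0.5806, -0.1049, 0.1094]
orientation: [180.0, -0.0, -90.0]
force: [0.2, 0.7, -0.9]
opening: 0.0739
gripper_force: 0.0
```

Call:
send_rows([
  [[0, 0, -0.03], 0],
  [[0, 0, -0.07], 0],
  [[0, 0, -0.12], 0],
  [[0, 0, -0.15], 0],
  [[0, 0, -0.15], 0],
])

```text
clock: 25.42
tool_pos: [0.5834, -0.105, 0.2358]
orientation: [-179.5, -0.0, -89.9]
force: [1.1, -0.9, -0.7]
opening: 0.0746
gripper_force: 0.0
```

Call:
send_rows([
  [[-0.04, 0, 0], 0],
  [[-0.08, 0, 0], 0],
  [[-0.12, 0, 0], 0],
  [[-0.12, 0, 0], 0],
  [[-0.12, 0, 0], 0],
])

```text
clock: 25.83
tool_pos: [0.5806, -0.0073, 0.2294]
orientation: [180.0, -0.0, -89.8]
force: [0.4, 0.1, -0.4]
opening: 0.0743
gripper_force: 0.0
```

```bash
python3 - <<'E'
from h import *
w=ctrl.snapshot("wrist"); s=cv2.resize(w["color"][0:260,200:440,::-1],None,fx=2.2,fy=2.2,interpolation=cv2.INTER_CUBIC)
cv2.imwrite("pics/c3.png",s)
for k in(4,5,6): print(k,proj(w,(.5805,-.1036+(k-4)*.04,.056)).round(1), proj(w,(.5805,-.1036+(k-4)*.04,.068)).round(1))
go((.4253,.2615),.155,-105)
p=ctrl.snapshot("top"); print({k:[float(x) for x in v[:4]] for k,v in sockets(p).items()})
E
```

```text
4 [325.4  93.4] [325.5  91.9]
5 [325.2 139.2] [325.3 139.9]
6 [325.  181.5] [325.1 184.1]
GO shift [-0.3376, 0.1933, 0.0929] turn 0.1681 | rows 7.7 2.1 pos [ 0.5805 -0.0083  0.2293] -89.87 t 25.8833 op 0.07442834268251854 F [ 0.4  0.1 -0.5]
{25: [0.5806, -0.1125, -10.2, 0.58], 16: [0.4246, 0.0834, -15.4, 0.43]}
```

View pics/c3.png

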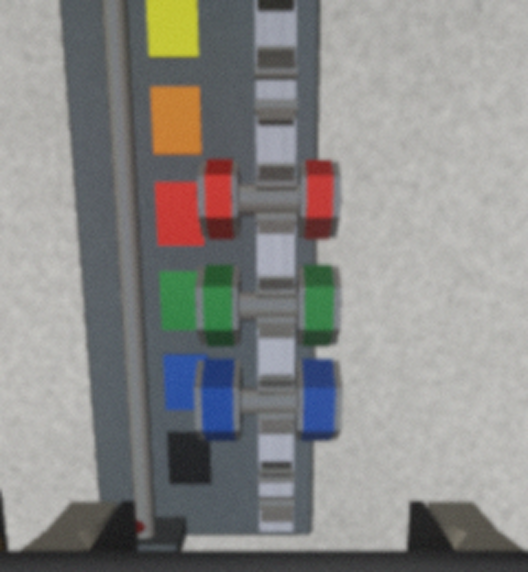

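The crop shows red, green and blue at clips 4–6, each next to its own tab and lying between its lips. Next is orange.

Call:
send_rows([
  [[-0.042, 0.024, 0], 0],
  [[-0.084, 0.048, 0], 0],
  [[-0.126, 0.072, 0], 0],
  [[-0.169, 0.097, 0], 0],
  [[-0.169, 0.097, 0.02], 0],
], gripper=1)

```text
clock: 26.4
tool_pos: [0.5024, 0.1303, 0.2164]
orientation: [-179.7, 0.2, -89.8]
force: [0.5, -0.4, -0.7]
opening: 0.0877
gripper_force: 0.0
```

Call:
send_rows([
  [[-0.042, 0.024, 0.018], 0.04],
  [[-0.084, 0.048, 0.036], 0.08],
  [[-0.126, 0.072, 0.054], 0.12],
  [[-0.169, 0.097, 0.073], 0.168],
  [[-0.169, 0.097, 0.073], 0.168],
])

```text
clock: 26.82
tool_pos: [0.4229, 0.2642, 0.1531]
orientation: [179.9, -0.1, -105.3]
force: [-0.1, -1.2, 0.7]
opening: 0.0874
gripper_force: 0.0
```

Call:
send_rows([
  [[0, 0, 0], 0],
  [[0, 0, 0], 0],
  [[0, 0, 0], 0],
  [[0, 0, 0], 0],
  [[0, 0, 0], 0],
])

```text
clock: 27.23
tool_pos: [0.426, 0.2607, 0.1557]
orientation: [-180.0, 0.0, -105.2]
force: [0.3, -0.6, -0.3]
opening: 0.0876
gripper_force: 0.0
```

```bash
python3 -c "
from h import *
look(22,.004)"
```

```text
{22: [0.4271, 0.2623, -14.2, 0.58, 26.0, 55.0]}
GO shift [-0.0021, -0.0012, 0.107] turn -0.0106 | rows 2.1 0.1 pos [0.4257 0.2609 0.1556] -105.15 t 27.3333 op 0.08740512870179093 F [-0.4 -0.5 -0. ]
```

Call:
send_rows([
  [[-0.0021, -0.0012, 0.04], -0.01],
  [[-0.0021, -0.0012, 0.08], -0.01],
  [[-0.0021, -0.0012, 0.107], -0.01],
  [[-0.0021, -0.0012, 0.107], -0.01],
  [[-0.0021, -0.0012, 0.107], -0.01],
])

```text
clock: 27.75
tool_pos: [0.4266, 0.2625, 0.0689]
orientation: [180.0, -0.1, -104.2]
force: [-0.2, 0.1, 0.6]
opening: 0.0876
gripper_force: 0.0
```

Call:
send_rows([
  [[0, 0, 0], 0],
  [[0, 0, 0], 0],
  [[0, 0, 0], 0],
  [[0, 0, 0], 0],
  [[0, 0, 0], 0],
], gripper=0.4)

```text
clock: 28.17
tool_pos: [0.4267, 0.2631, 0.0701]
orientation: [-180.0, 0.0, -104.2]
force: [0.1, 0.3, 0.1]
opening: 0.0599
gripper_force: 0.0
```

Call:
send_rows([
  [[0, 0, 0], 0],
  [[0, 0, 0], 0],
  [[0, 0, 0], 0],
  [[0, 0, 0], 0],
  [[0, 0, 0], 0],
])

```text
clock: 28.58
tool_pos: [0.4266, 0.2631, 0.0699]
orientation: [-180.0, 0.0, -104.2]
force: [-1.6, -0.2, 5.2]
opening: 0.0516
gripper_force: 30.0
```

Call:
send_rows([
  [[0, 0, -0.04], 0],
  [[0, 0, -0.09], 0],
  [[0, 0, -0.14], 0],
  [[0, 0, -0.17], 0],
  [[0, 0, -0.17], 0],
])

```text
clock: 29.0
tool_pos: [0.4285, 0.2648, 0.2113]
orientation: [-179.7, 0.5, -104.1]
force: [0.7, 1.1, -1.2]
opening: 0.0522
gripper_force: 30.0
```

Call:
send_rows([
  [[0.037, -0.026, 0], 0],
  [[0.074, -0.052, 0], 0],
  [[0.111, -0.078, 0], 0],
  [[0.148, -0.103, 0], 0],
  [[0.148, -0.103, 0], 0],
])

```text
clock: 29.42
tool_pos: [0.4778, 0.1235, 0.2049]
orientation: [179.9, -0.1, -104.4]
force: [0.1, 0.5, -0.9]
opening: 0.0517
gripper_force: 30.0
```

Call:
send_rows([
  [[0.037, -0.026, 0], 0],
  [[0.074, -0.052, 0], 0],
  [[0.111, -0.078, 0], 0],
  [[0.148, -0.103, 0], 0],
  [[0.148, -0.103, 0], 0],
])

```text
clock: 29.83
tool_pos: [0.5292, -0.0114, 0.2047]
orientation: [179.9, -0.1, -104.4]
force: [0.8, 0.9, -0.7]
opening: 0.0518
gripper_force: 30.0
```

Call:
send_rows([
  [[0.037, -0.026, 0], -0.04],
  [[0.074, -0.052, 0], -0.08],
  [[0.111, -0.078, 0], -0.12],
  [[0.148, -0.103, 0], -0.158],
  [[0.148, -0.103, 0], -0.158],
])

```text
clock: 30.25
tool_pos: [0.5804, -0.1465, 0.2044]
orientation: [179.9, -0.1, -89.9]
force: [1.0, -0.4, -0.3]
opening: 0.0517
gripper_force: 30.0
```

Call:
send_rows([
  [[0, 0, 0], 0],
  [[0, 0, 0], 0],
  [[0, 0, 0], 0],
  [[0, 0, 0], 0],
  [[0, 0, 0], 0],
])

```text
clock: 30.67
tool_pos: [0.5792, -0.1409, 0.2059]
orientation: [-180.0, 0.0, -89.9]
force: [0.3, 1.0, -0.1]
opening: 0.0517
gripper_force: 30.0
```

```bash
python3 -c "
from h import *
over(3)"
```

```text
GO shift [0.0033, -0.0016, 0.0949] turn 0.0014 | rows 1.8 0.0 pos [ 0.5792 -0.1409  0.2059] -89.88 t 30.6667 op 0.05171323249543486 F [ 0.3  1.  -0.1]
0.89 28 289 351 277 298
0.83 22 276 371 224 251
0.43 25 306 342 227 234
0.4 31 293 305 300 301
{}
```

Call:
send_rows([
  [[0.0026, -0.0016, 0.035], 0],
  [[0.0026, -0.0016, 0.07], 0],
  [[0.0026, -0.0016, 0.09], 0],
  [[0.0026, -0.0016, 0.0949], 0],
  [[0.0026, -0.0016, 0.0949], 0],
])

```text
clock: 31.28
tool_pos: [0.58, -0.1439, 0.1288]
orientation: [179.9, -0.0, -89.9]
force: [0.1, -0.2, -1.7]
opening: 0.0515
gripper_force: 30.0
```

Call:
send_rows([
  [[0, 0, 0.005], 0],
  [[0, 0, 0.01], 0],
  [[0, 0, 0.015], 0],
  [[0, 0, 0.02], 0],
  [[0, 0, 0.022], 0],
])

```text
clock: 31.7
tool_pos: [0.5822, -0.1436, 0.1146]
orientation: [-179.8, -0.0, -89.9]
force: [-5.4, 7.2, 25.1]
opening: 0.0517
gripper_force: 30.0
```

Call:
send_rows([
  [[0, 0, 0], 0],
  [[0, 0, 0.001], 0],
  [[0, 0, 0.002], 0],
  [[0, 0, 0.002], 0],
  [[0, 0, 0.002], 0],
])

```text
clock: 32.12
tool_pos: [0.5822, -0.1436, 0.1146]
orientation: [-179.7, -0.0, -89.9]
force: [-6.8, 7.5, 23.2]
opening: 0.0519
gripper_force: 30.0
```

Call:
send_rows([
  [[0, 0, 0], 0],
  [[0, 0, 0], 0],
  [[0, 0, 0], 0],
  [[0, 0, 0], 0],
  [[0, 0, 0], 0],
], gripper=0.85)

```text
clock: 32.53
tool_pos: [0.5805, -0.1441, 0.1104]
orientation: [180.0, -0.0, -90.0]
force: [0.2, -0.5, -0.3]
opening: 0.0734
gripper_force: 0.0
```

Call:
send_rows([
  [[0, 0, -0.03], 0],
  [[0, 0, -0.07], 0],
  [[0, 0, -0.12], 0],
  [[0, 0, -0.15], 0],
  [[0, 0, -0.15], 0],
])

```text
clock: 32.95
tool_pos: [0.5833, -0.1445, 0.2368]
orientation: [-179.5, -0.1, -89.9]
force: [1.0, -0.6, -0.3]
opening: 0.0743
gripper_force: 0.0
```

Call:
send_rows([
  [[-0.036, 0.025, 0], 0],
  [[-0.072, 0.05, 0], 0],
  [[-0.108, 0.075, 0], 0],
  [[-0.142, 0.0975, 0], 0],
  [[-0.142, 0.0975, 0.02], 0],
], gripper=1)

```text
clock: 33.37
tool_pos: [0.5014, -0.0276, 0.217]
orientation: [-179.7, 0.1, -89.8]
force: [0.2, 1.2, 0.2]
opening: 0.0877
gripper_force: 0.0
```

Call:
send_rows([
  [[-0.036, 0.025, 0.019], 0.04],
  [[-0.072, 0.05, 0.038], 0.08],
  [[-0.108, 0.075, 0.057], 0.12],
  [[-0.142, 0.0975, 0.076], 0.167],
  [[-0.142, 0.0975, 0.076], 0.167],
])

```text
clock: 33.78
tool_pos: [0.4209, 0.085, 0.1514]
orientation: [179.8, -0.1, -105.2]
force: [-0.8, -0.6, 0.3]
opening: 0.0881
gripper_force: 0.0
```

Call:
send_rows([
  [[0, 0, 0], 0],
  [[0, 0, 0], 0],
  [[0, 0, 0], 0],
  [[0, 0, 0], 0],
  [[0, 0, 0], 0],
])

```text
clock: 34.2
tool_pos: [0.4249, 0.0824, 0.154]
orientation: [-180.0, 0.0, -105.1]
force: [-0.3, -0.0, 0.8]
opening: 0.0875
gripper_force: 0.0
```

```bash
python3 -c "
from h import *
look(16,.0025)"
```

```text
{25: [0.5989, -0.1215, -11.0, 0.88, 12.0, 37.0], 28: [0.6068, -0.0806, 8.1, 0.75, 42.0, 78.0], 31: [0.6191, -0.0314, 1.7, 0.7, 105.0, 45.0], 16: [0.4253, 0.0842, -12.0, 0.69, 20.0, 49.0]}
GO shift [-0.0023, -0.0001, 0.1067] turn -0.034 | rows 2.0 0.4 pos [0.4247 0.0825 0.1539] -105.06 t 34.3 op 0.08778451381144786 F [0.2 0.8 0. ]
```

Call:
send_rows([
  [[-0.0023, 0, 0.04], -0.02],
  [[-0.0023, 0, 0.08], -0.02],
  [[-0.0023, 0, 0.1], -0.02],
  [[-0.0023, 0, 0.1067], -0.02],
  [[-0.0023, 0, 0.1067], -0.02],
])

```text
clock: 34.72
tool_pos: [0.4245, 0.0841, 0.0675]
orientation: [179.9, -0.1, -103.2]
force: [-0.6, 0.3, -0.1]
opening: 0.0878
gripper_force: 0.0
```

Call:
send_rows([
  [[0, 0, 0], 0],
  [[0, 0, 0], 0],
  [[0, 0, 0], 0],
  [[0, 0, 0], 0],
  [[0, 0, 0], 0],
], gripper=0.35)

```text
clock: 35.13
tool_pos: [0.4252, 0.0851, 0.0691]
orientation: [-179.9, 0.1, -103.2]
force: [0.1, -0.2, -0.9]
opening: 0.0602
gripper_force: 0.0
```

Call:
send_rows([
  [[0, 0, 0], 0],
  [[0, 0, 0], 0],
  [[0, 0, 0], 0],
  [[0, 0, 0], 0],
  [[0, 0, 0], 0],
])

```text
clock: 35.55
tool_pos: [0.4249, 0.0849, 0.0686]
orientation: [-180.0, 0.0, -103.2]
force: [-1.9, -0.3, 5.4]
opening: 0.0458
gripper_force: 30.0
```

Call:
send_rows([
  [[0, 0, -0.04], 0],
  [[0, 0, -0.09], 0],
  [[0, 0, -0.14], 0],
  [[0, 0, -0.17], 0],
  [[0, 0, -0.17], 0],
])

```text
clock: 35.97
tool_pos: [0.4272, 0.0861, 0.2097]
orientation: [-179.6, 0.4, -103.1]
force: [0.4, 0.8, -0.8]
opening: 0.0453
gripper_force: 30.0
```

Call:
send_rows([
  [[0.04, -0.034, 0], 0],
  [[0.08, -0.068, 0], 0],
  [[0.12, -0.102, 0], 0],
  [[0.15, -0.126, 0], 0],
  [[0.165, -0.1385, 0], 0],
])

```text
clock: 36.38
tool_pos: [0.5035, -0.0717, 0.2036]
orientation: [180.0, -0.0, -103.3]
force: [0.3, 1.1, 0.2]
opening: 0.0457
gripper_force: 30.0
```

Call:
send_rows([
  [[0.04, -0.034, 0], -0.04],
  [[0.08, -0.068, 0], -0.08],
  [[0.12, -0.102, 0], -0.12],
  [[0.165, -0.1385, 0], -0.148],
  [[0.165, -0.1385, 0], -0.148],
])

```text
clock: 36.8
tool_pos: [0.5822, -0.2277, 0.2027]
orientation: [179.9, -0.1, -89.9]
force: [0.1, 0.2, 0.6]
opening: 0.0457
gripper_force: 30.0
```

Call:
send_rows([
  [[0, 0, 0], 0],
  [[0, 0, 0], 0],
  [[0, 0, 0], 0],
  [[0, 0, 0], 0],
  [[0, 0, 0], 0],
])

```text
clock: 37.22
tool_pos: [0.5803, -0.2217, 0.2048]
orientation: [-180.0, 0.0, -89.8]
force: [0.3, -0.5, -1.2]
opening: 0.046
gripper_force: 30.0
```

```bash
python3 -c "
from h import *
over(1)"
```

```text
GO shift [0.0024, -0.0003, 0.0934] turn 0.0024 | rows 1.8 0.0 pos [ 0.5803 -0.2217  0.2048] -89.78 t 37.2167 op 0.045970604098753594 F [ 0.3 -0.5 -1.2]
0.89 16 283 364 229 250
0.56 22 292 349 276 295
0.29 25 178 263 151 229
{}
```

Call:
send_rows([
  [[0.0019, 0, 0.035], 0],
  [[0.0019, 0, 0.07], 0],
  [[0.0019, 0, 0.09], 0],
  [[0.0019, 0, 0.0934], 0],
  [[0.0019, 0, 0.0934], 0],
])

```text
clock: 37.83
tool_pos: [0.5795, -0.2237, 0.1287]
orientation: [179.8, 0.0, -89.9]
force: [-0.7, 2.0, 0.5]
opening: 0.046
gripper_force: 30.0
```

Call:
send_rows([
  [[0, 0, 0.004], 0],
  [[0, 0, 0.008], 0],
  [[0, 0, 0.012], 0],
  [[0, 0, 0.016], 0],
  [[0, 0, 0.0195], 0],
])

```text
clock: 38.25
tool_pos: [0.582, -0.224, 0.1163]
orientation: [-179.8, -0.0, -89.8]
force: [-7.4, 10.1, 34.5]
opening: 0.0454
gripper_force: 30.0
```

Call:
send_rows([
  [[0, 0, 0], 0],
  [[0, 0, 0.001], 0],
  [[0, 0, 0.002], 0],
  [[0, 0, 0.002], 0],
  [[0, 0, 0.002], 0],
])

```text
clock: 38.67
tool_pos: [0.582, -0.224, 0.1163]
orientation: [-179.7, -0.0, -89.8]
force: [-4.5, 8.5, 19.0]
opening: 0.0458
gripper_force: 30.0
```

Call:
send_rows([
  [[0, 0, 0], 0],
  [[0, 0, 0], 0],
  [[0, 0, 0], 0],
  [[0, 0, 0], 0],
  [[0, 0, 0], 0],
], gripper=0.8)

```text
clock: 39.08
tool_pos: [0.5805, -0.2245, 0.1124]
orientation: [180.0, -0.0, -89.9]
force: [-0.5, -0.3, -0.7]
opening: 0.0687
gripper_force: 0.0
```

Call:
send_rows([
  [[0, 0, -0.03], 0],
  [[0, 0, -0.07], 0],
  [[0, 0, -0.12], 0],
  [[0, 0, -0.15], 0],
  [[0, 0, -0.15], 0],
])

```text
clock: 39.5
tool_pos: [0.5831, -0.2252, 0.239]
orientation: [-179.5, -0.1, -89.8]
force: [1.1, -0.6, -0.5]
opening: 0.07
gripper_force: 0.0
```

Call:
send_rows([
  [[-0.04, 0.012, -0.007], 0],
  [[-0.08, 0.024, -0.014], 0],
  [[-0.12, 0.036, -0.021], 0],
  [[-0.16, 0.048, -0.028], 0],
  [[-0.177, 0.054, -0.029], 0],
])

```text
clock: 39.92
tool_pos: [0.5362, -0.0804, 0.2566]
orientation: [-179.9, 0.0, -89.8]
force: [0.2, 0.6, 0.4]
opening: 0.0704
gripper_force: 0.0
```

Call:
send_rows([
  [[-0.04, 0.012, -0.007], 0],
  [[-0.08, 0.024, -0.014], 0],
  [[-0.12, 0.036, -0.021], 0],
  [[-0.16, 0.048, -0.028], 0],
  [[-0.177, 0.054, -0.029], 0],
])

```text
clock: 40.33
tool_pos: [0.4929, 0.0613, 0.2799]
orientation: [-179.9, 0.0, -89.8]
force: [0.1, -0.5, 0.5]
opening: 0.0701
gripper_force: 0.0
```

Call:
send_rows([
  [[-0.04, 0.012, -0.007], 0],
  [[-0.08, 0.024, -0.014], 0],
  [[-0.12, 0.036, -0.021], 0],
  [[-0.16, 0.048, -0.028], 0],
  [[-0.177, 0.054, -0.029], 0],
])

```text
clock: 40.75
tool_pos: [0.4494, 0.2031, 0.303]
orientation: [-179.9, 0.1, -89.8]
force: [1.0, -0.8, -0.3]
opening: 0.0701
gripper_force: 0.0
```

Call:
send_rows([
  [[0, 0, 0], 0],
  [[0, 0, 0], 0],
  [[0, 0, 0], 0],
  [[0, 0, 0], 0],
  [[0, 0, 0], 0],
])

```text
clock: 41.17
tool_pos: [0.45, 0.1994, 0.3019]
orientation: [180.0, -0.0, -89.9]
force: [0.1, -0.2, -0.8]
opening: 0.0703
gripper_force: 0.0
```

```bash
python3 - <<'E'
from h import *
w=ctrl.snapshot("wrist");p=ctrl.snapshot("top");q=ctrl.snapshot("side")
f=lambda im,a,b,c,d,h:cv2.resize(im[a:b,c:d,::-1],(int((d-c)*h/(b-a)),h),interpolation=cv2.INTER_CUBIC)
A=f(q["color"],110,240,260,400,350);B=f(p["color"],150,225,285,430,220);
im=np.zeros((350,800,3),np.uint8);im[:,:A.shape[1]]=A;im[:220,A.shape[1]:A.shape[1]+B.shape[1]]=B[:,:800-A.shape[1]]
cv2.imwrite("pics/c4.png",im)
for k in(1,3,4,5,6):
    c=np.array([.5805,-.1036+(k-4)*.04]); print(k,"home",proj(q,(*c,.056)).round(1),"lips",proj(q,(*c,.068)).round(1))
for c,n in((p,"top"),(q,"side")):
    for d in ctrl.cut_out(c,"socket_16"): print(n,round(d["conf"],2),kind(c["color"],d["pixels"]),(np.array(d["xy"])*W).round(1))
    print("knob",[(round(d["conf"],2),(np.array(d["xy"])*W).round(1)) for d in ctrl.boxes_of(c,"lever_knob")[:2]])
kk=(.5805+.0932,-.1036+.195,.146);print(proj(p,kk),proj(q,kk))
go((.674,.15),.26,-90)
E
```

```text
1 home [375.  149.9] lips [375.4 146.7]
3 home [359.8 167.1] lips [360. 164.]
4 home [351.7 176.2] lips [351.9 173.1]
5 home [343.4 185.6] lips [343.5 182.5]
6 home [334.7 195.3] lips [334.8 192.3]
top 0.69 25 [366.8 200.1]
top 0.66 31 [339.3 203.7]
top 0.62 28 [353.1 206.6]
top 0.56 22 [378.4 202.9]
top 0.39 16 [406.2 201.3]
knob [(0.97, array([355.4, 182.8]))]
knob [(0.71, array([273.2, 183.5])), (0.4, array([271.8, 185.2]))]
[296.85833238 166.72420122] [274.28504703 184.58892925]
GO shift [0.0631, -0.28, 0.0526] turn 0.0013 | rows 5.6 0.0 pos [0.4499 0.2    0.3021] -89.88 t 41.5167 op 0.07011294073870669 F [-0.   0.6  0.3]
```

View pics/c4.png

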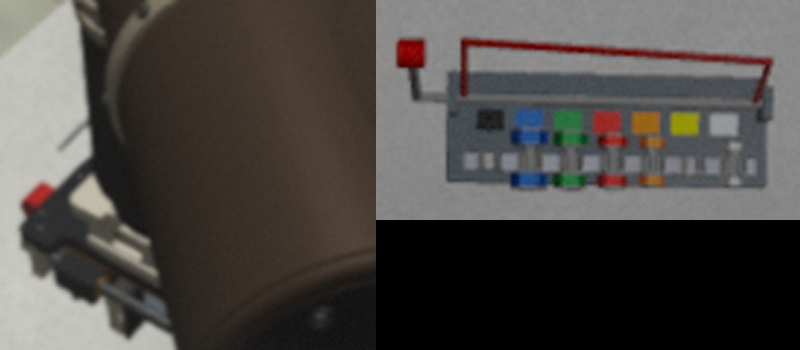

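The top crop shows all five sockets home at clips 1, 3, 4, 5 and 6, with the yellow and black clips empty. The lever is at rest, its knob at about (297,168) in the full top picture. I now turn the gripper to pinch the knob's flat ends.

Call:
send_rows([
  [[0, 0, 0], -0.07],
  [[0, 0, 0], -0.14],
  [[0, 0, 0], -0.21],
  [[0, 0, 0], -0.28],
  [[0, 0, 0], -0.334],
], gripper=0.45)

```text
clock: 41.93
tool_pos: [0.4498, 0.2002, 0.3021]
orientation: [-180.0, -0.0, -59.5]
force: [0.3, -0.3, -0.2]
opening: 0.0427
gripper_force: 0.0
```

Call:
send_rows([
  [[0, 0, 0], -0.07],
  [[0, 0, 0], -0.14],
  [[0, 0, 0], -0.21],
  [[0, 0, 0], -0.28],
  [[0, 0, 0], -0.334],
])

```text
clock: 42.35
tool_pos: [0.4498, 0.2002, 0.3021]
orientation: [-180.0, -0.0, -29.4]
force: [-0.8, -0.7, 0.4]
opening: 0.0396
gripper_force: 0.0
```

Call:
send_rows([
  [[0, 0, 0], -0.07],
  [[0, 0, 0], -0.14],
  [[0, 0, 0], -0.21],
  [[0, 0, 0], -0.28],
  [[0, 0, 0], -0.332],
])

```text
clock: 42.77
tool_pos: [0.4498, 0.2002, 0.3021]
orientation: [-180.0, -0.0, 0.5]
force: [-0.0, -0.4, 0.7]
opening: 0.0395
gripper_force: 0.0
```

Call:
send_rows([
  [[0.035, 0.017, 0.003], 0],
  [[0.07, 0.034, 0.006], 0],
  [[0.105, 0.051, 0.009], 0],
  [[0.14, 0.068, 0.012], 0],
  [[0.14, 0.068, 0.014], 0],
])

```text
clock: 43.18
tool_pos: [0.5655, 0.1443, 0.2897]
orientation: [179.9, 0.0, 0.0]
force: [0.2, -0.1, 0.6]
opening: 0.0394
gripper_force: 0.0
```

Call:
send_rows([
  [[0.035, 0.017, 0.003], 0],
  [[0.07, 0.034, 0.006], 0],
  [[0.105, 0.051, 0.009], 0],
  [[0.14, 0.068, 0.012], 0],
  [[0.14, 0.068, 0.014], 0],
])

```text
clock: 43.6
tool_pos: [0.6775, 0.0897, 0.2778]
orientation: [179.9, 0.1, 0.0]
force: [-0.1, 0.5, -0.0]
opening: 0.0394
gripper_force: 0.0
```

Call:
send_rows([
  [[0, 0, 0], 0],
  [[0, 0, 0], 0],
  [[0, 0, 0], 0],
  [[0, 0, 0], 0],
  [[0, 0, 0], 0],
])

```text
clock: 44.02
tool_pos: [0.6736, 0.0926, 0.2805]
orientation: [-180.0, -0.1, 0.2]
force: [0.0, -0.5, 0.2]
opening: 0.0395
gripper_force: 0.0
```

```bash
python3 - <<'E'
from h import *
w=ctrl.snapshot("wrist"); q=ctrl.snapshot("side")
cv2.imwrite("pics/k1.png",np.hstack([w["color"][:,120:520,::-1],cv2.resize(q["color"][100:240,220:360,::-1],(400,400),interpolation=cv2.INTER_CUBIC)]))
go((.6737,.0914),.193,0); print(ctrl.get_obs()["joint_pos"].round(1),proj(w,(.6737,.0914,.146)))
print([(round(d["conf"],2),(np.array(d["xy"])*W).round(1)) for d in ctrl.boxes_of(w,"lever_knob")[:2]])
E
```

```text
GO shift [-0.0001, 0.0013, 0.1092] turn 0.0021 | rows 2.1 0.0 pos [0.6738 0.0925 0.2804] 0.19 t 44.1167 op 0.039310563091349525 F [-0.3 -0.9  0.2]
[ 24.2  21.4   0.4   0.  -68.9  66. ] [324.02749791 210.50255314]
[(0.59, array([462.4, 205.5]))]
```

View pics/k1.png

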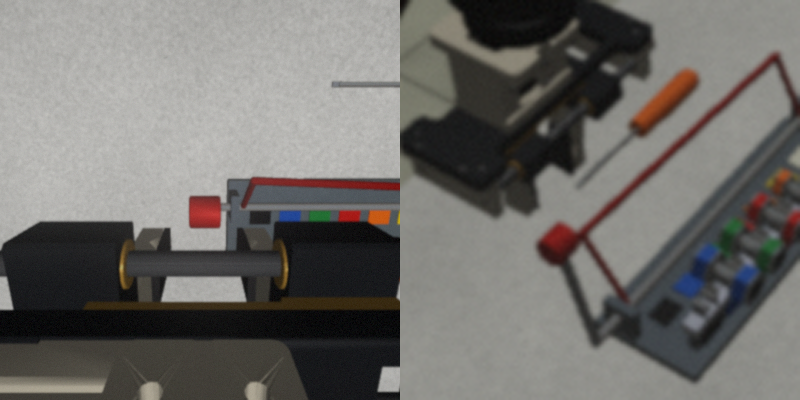

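The wrist view has the knob at (325,212) against a predicted (324,210.5), and the side view agrees. I descend and pinch it.

Call:
send_rows([
  [[0, 0.0013, 0.03], 0],
  [[0, 0.0013, 0.06], 0],
  [[0, 0.0013, 0.09], 0],
  [[0, 0.0013, 0.103], 0],
  [[0, 0.0013, 0.103], 0],
], gripper=0.41)

```text
clock: 44.58
tool_pos: [0.6727, 0.0906, 0.1944]
orientation: [179.9, 0.3, 0.1]
force: [-1.0, 0.6, 0.2]
opening: 0.0358
gripper_force: 0.0
```

Call:
send_rows([
  [[0, 0, 0], 0],
  [[0, 0, 0], 0],
  [[0, 0, 0], 0],
  [[0, 0, 0], 0],
  [[0, 0, 0], 0],
], gripper=0.2)

```text
clock: 45.0
tool_pos: [0.675, 0.0916, 0.199]
orientation: [-179.9, -0.2, 0.2]
force: [0.8, 4.1, 3.3]
opening: 0.0258
gripper_force: 30.0
```

Call:
send_rows([
  [[-0.0126, 0, -0.0026], 0],
  [[-0.0255, 0, -0.0041], 0],
  [[-0.0385, 0, -0.0044], 0],
  [[-0.0514, 0, -0.0036], 0],
  [[-0.0641, 0, -0.0016], 0],
])

```text
clock: 45.42
tool_pos: [0.6256, 0.0914, 0.2015]
orientation: [-179.9, -0.5, 0.2]
force: [6.0, 0.9, 4.1]
opening: 0.0254
gripper_force: 30.0
```

The pinch is solid and the lever follows, so I continue along the arc.

Call:
send_rows([
  [[-0.0125, 0, 0.0031], 0],
  [[-0.0248, 0, 0.0074], 0],
  [[-0.0365, 0, 0.0128], 0],
  [[-0.0478, 0, 0.0191], 0],
  [[-0.0584, 0, 0.0265], 0],
])

```text
clock: 45.83
tool_pos: [0.5785, 0.0911, 0.1816]
orientation: [-179.9, -0.5, 0.2]
force: [-1.0, -0.3, 17.3]
opening: 0.0257
gripper_force: 30.0
```

Call:
send_rows([
  [[-0.01, 0, 0.0083], 0],
  [[-0.0191, 0, 0.0174], 0],
  [[-0.0274, 0, 0.0274], 0],
  [[-0.0348, 0, 0.038], 0],
  [[-0.0411, 0, 0.0493], 0],
])

```text
clock: 46.25
tool_pos: [0.5434, 0.0909, 0.1403]
orientation: [-179.9, -0.2, 0.2]
force: [-6.5, 2.6, 14.3]
opening: 0.026
gripper_force: 30.0
```

Call:
send_rows([
  [[-0.0054, 0, 0.0118], 0],
  [[-0.0084, 0, 0.0199], 0],
  [[-0.0093, 0, 0.0225], 0],
  [[-0.0093, 0, 0.0225], 0],
  [[-0.0093, 0, 0.0225], 0],
])

```text
clock: 46.67
tool_pos: [0.5352, 0.0908, 0.121]
orientation: [-180.0, 0.0, 0.2]
force: [-7.0, 3.7, 8.9]
opening: 0.0258
gripper_force: 30.0
```

```bash
python3 - <<'E'
from h import *
o=ctrl.get_obs(); k=o["tool_pos"]-[0,0,.052]; print(k,"lean",np.arctan2(.6455-k[0],k[2]-.035),np.hypot(.6455-k[0],k[2]-.035),o["force"])
p=ctrl.snapshot("top");q=ctrl.snapshot("side")
f=lambda im,a,b,c,d,h:cv2.resize(im[a:b,c:d,::-1],(int((d-c)*h/(b-a)),h),interpolation=cv2.INTER_CUBIC)
A=f(q["color"],100,240,260,400,400);B=f(p["color"],150,230,280,360,400)
cv2.imwrite("pics/k2.png",np.hstack([A,B]))
E
```

```text
[0.5351965  0.09082735 0.06903684] lean 1.2714917950247107 0.11543556425103428 [-7.04903645  3.65831459  8.91352845]
```

View pics/k2.png

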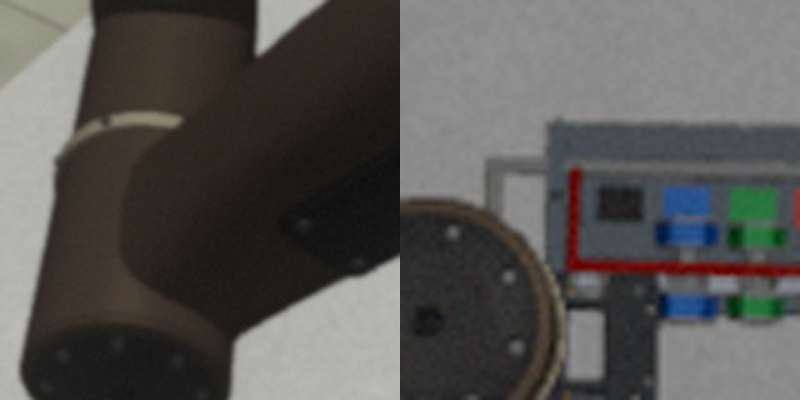

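The check bar now lies over the row of sockets at the bar line, with the lever angle about 1.52 rad. I press a little more to confirm the stop.

Call:
send_rows([
  [[-0.0005, 0, 0.0025], 0],
  [[-0.001, 0, 0.005], 0],
  [[-0.001, 0, 0.005], 0],
  [[-0.001, 0, 0.005], 0],
  [[-0.001, 0, 0.005], 0],
])

```text
clock: 47.18
tool_pos: [0.5341, 0.0909, 0.1171]
orientation: [-180.0, 0.0, 0.2]
force: [-9.6, 5.1, 10.6]
opening: 0.0257
gripper_force: 30.0
```

Call:
send_rows([
  [[-0.0005, 0, 0.0025], 0],
  [[-0.001, 0, 0.005], 0],
  [[-0.001, 0, 0.0075], 0],
  [[-0.001, 0, 0.0075], 0],
  [[-0.001, 0, 0.0075], 0],
])

```text
clock: 47.6
tool_pos: [0.5333, 0.0908, 0.1127]
orientation: [-180.0, -0.0, 0.2]
force: [-15.6, 6.0, 28.0]
opening: 0.0256
gripper_force: 30.0
```

The force rise shows the lever is at its stop. I follow it back, then let go.

Call:
send_rows([
  [[0.005, 0, -0.02], 0],
  [[0.0113, 0, -0.035], 0],
  [[0.0176, 0, -0.0463], 0],
  [[0.025, 0, -0.0569], 0],
  [[0.0333, 0, -0.0669], 0],
])

```text
clock: 48.02
tool_pos: [0.5629, 0.091, 0.1647]
orientation: [-179.9, -0.3, 0.2]
force: [10.7, -0.1, -12.1]
opening: 0.0256
gripper_force: 30.0
```

Call:
send_rows([
  [[0.0091, 0, -0.0091], 0],
  [[0.0191, 0, -0.0174], 0],
  [[0.0297, 0, -0.0248], 0],
  [[0.041, 0, -0.0311], 0],
  [[0.0527, 0, -0.0365], 0],
])

```text
clock: 48.43
tool_pos: [0.6031, 0.0912, 0.192]
orientation: [-179.9, 0.0, 0.1]
force: [4.0, 3.7, -12.4]
opening: 0.0258
gripper_force: 30.0
```

Call:
send_rows([
  [[0.0123, 0, -0.0043], 0],
  [[0.0248, 0, -0.0074], 0],
  [[0.0375, 0, -0.0094], 0],
  [[0.0504, 0, -0.0102], 0],
  [[0.0504, 0, -0.0102], 0],
])

```text
clock: 48.85
tool_pos: [0.6439, 0.0914, 0.1998]
orientation: [-180.0, 0.1, 0.1]
force: [1.3, 5.1, -4.2]
opening: 0.0261
gripper_force: 30.0
```

Call:
send_rows([
  [[0, 0, 0], 0],
  [[0, 0, 0], 0],
  [[0, 0, 0], 0],
  [[0, 0, 0], 0],
  [[0, 0, 0], 0],
], gripper=0.42)

```text
clock: 49.27
tool_pos: [0.6431, 0.0906, 0.2012]
orientation: [-180.0, -0.0, 0.1]
force: [0.3, 1.3, 0.2]
opening: 0.0369
gripper_force: 0.0
```

Call:
send_rows([
  [[0, 0, -0.02], 0],
  [[0, 0, -0.06], 0],
  [[0, 0, -0.1], 0],
  [[0, 0, -0.15], 0],
  [[0, 0, -0.15], 0],
])

```text
clock: 49.68
tool_pos: [0.6459, 0.0909, 0.3302]
orientation: [-179.9, -0.7, 0.2]
force: [1.3, 0.8, 1.4]
opening: 0.037
gripper_force: 0.0
```

Call:
send_rows([
  [[-0.02, -0.04, 0], 0],
  [[-0.04, -0.08, 0], 0],
  [[-0.06, -0.12, 0], 0],
  [[-0.08, -0.16, 0], 0],
  [[-0.1, -0.2, 0], 0],
])

```text
clock: 50.1
tool_pos: [0.5619, 0.2517, 0.3212]
orientation: [-180.0, -0.0, 0.1]
force: [0.7, 0.3, -0.5]
opening: 0.0371
gripper_force: 0.0
```

Call:
send_rows([
  [[-0.02, -0.04, 0], 0],
  [[-0.04, -0.08, 0], 0],
  [[-0.06, -0.12, 0], 0],
  [[-0.08, -0.16, 0], 0],
  [[-0.1, -0.2, 0], 0],
])

```text
clock: 50.52
tool_pos: [0.4814, 0.4117, 0.3212]
orientation: [-180.0, -0.0, 0.1]
force: [1.0, 0.2, 0.4]
opening: 0.0368
gripper_force: 0.0
```

```bash
python3 - <<'E'
from h import *
p=ctrl.snapshot("top");q=ctrl.snapshot("side")
f=lambda im,a,b,c,d,h:cv2.resize(im[a:b,c:d,::-1],(int((d-c)*h/(b-a)),h),interpolation=cv2.INTER_CUBIC)
A=f(q["color"],110,240,260,400,370);B=f(p["color"],130,270,230,430,280)
im=np.zeros((370,800,3),np.uint8);im[:,:A.shape[1]]=A;im[:280,A.shape[1]:A.shape[1]+B.shape[1]]=B[:,:800-A.shape[1]]
cv2.imwrite("pics/end.png",im)
kk=(.5805+.0932,-.1036+.195,.146)
for c in(p,q): print(proj(c,kk),[(round(d["conf"],2),(np.array(d["xy"])*W).round(1)) for d in ctrl.boxes_of(c,"lever_knob")[:2]])
print(ctrl.get_obs()["clock"])
E
```

```text
[296.85833238 166.72420122] [(0.87, array([343.8, 168.9]))]
[274.28504703 184.58892925] [(0.58, array([296.3, 173. ]))]
50.7167
```

View pics/end.png

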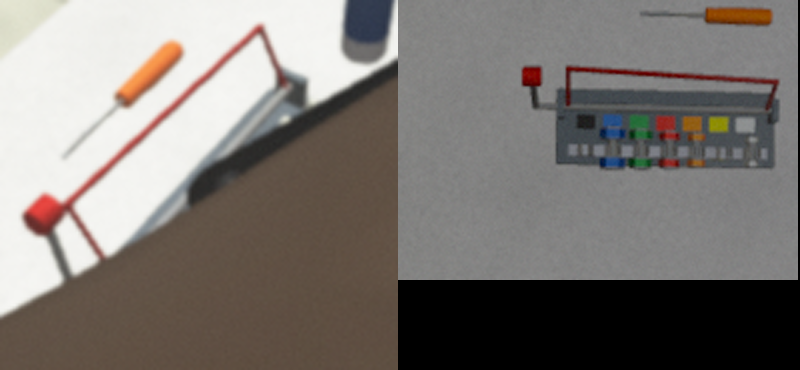

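The final picture shows the lever back at rest, five sockets on their own clips, the bench clear and the arm away. I hand in the job.

```bash
python3 -c "
from plant import ctrl
print(ctrl.close_job())"
```

```text
the job is handed in; nothing more can be done
None
```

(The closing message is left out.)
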